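# Set the drip rest and lay the stirring paddle across it

### The arm

A 6-joint arm with a two-finger parallel gripper is mounted at the origin on the work surface. World frame = base frame: x ahead of the robot, y to its left, z up, the work surface at z = 0. Lengths are in m, angles in rad, forces in N, time in s.
With the tool pointing down it reaches from about 0.425 to 0.95 m from the base axis. Payload 3.5 kg.
Tool frame: the origin (TCP) lies at the very end of the fingers, on their centre line; the grasp point (between the pads) lies grip_depth behind it (grip_depth is the distance from the TCP to the grasp point, in m); x points along the fingers, z is the direction in which the jaws open and shut, and the axes are right-handed (so a half turn about x gives the same grasp; the last joint's range is limited). The gripper opens to 85 mm and grips with 20 to 120 N. Pads are 22 mm wide; open, the fingers measure 114 mm over their backs; the gripper's body (76 mm by 85 mm) begins 54 mm behind the grasp point. The pads swing forward as they close: fully open they stand 13 mm farther back than shut.
Start: joints at [-1.361, 0.286, 1.577, -0, 1.279, -0.15], TCP at [0.238, -0.632, 0.194] pointing down, gripper open.
Joint ranges: [-2.77, 2.77], [-0.9, 2.22], [0.21, 2.48], [-1.53, 4.67], [0.24, 2.81], [-2.84, 2.84]. Speed limits (rad/s): [2.79, 2.79, 3.14, 3.14, 3.14, 3.14].

### API

Orientations are given as a rotation vector (axis times angle).
In Python, from cell import get_obs, grab_frame, job_done, grip_depth gives the robot as it stands. The module is installed in compiled form; this text tells all that it offers.
- The arm moves only by the tool send_rows, never from a script. Its argument "motion" is a list of rows, each an object with "xyz": the shift along the world's x, y, z in mm, a list of three; "twist": the turn, a rotation vector about the world's x, y, z in rad, a list of three; "gripper": the closure, from 0 (fully open) to 1 (shut). In form: [{"xyz": [x, y, z], "twist": [wx, wy, wz], "gripper": gripper}, ...]. A call has 1 to 20 rows; each row is the pose to reach, as a shift and turn from the pose commanded when the call began; what a row does not reach only later rows make up. A row lasts 1/12 s, in which the tool goes at most 41.7 mm and 7.16 degrees, less where a joint would pass 70% of its speed; a pose out of reach is approached as far as the arm can. A call with a gripper value outside its range is refused whole. The fingers move at their own pace and stop on an object; the grip force is fixed at half the most. Time passes only in rows, so rows that repeat a pose let the fingers close. It gives the time, the measured TCP pose, the force and the opening at its end, in the units of the state.
- get_obs(): the state, without advancing time (a new reading comes with each control period).
- grab_frame(name): name is "side" or "top"; returns a dict with "img" (384x512x3 uint8, red, green, blue), "depth" (384x512 float32, m along the optical axis (not along the pixel's ray), 0 where there is no reading), "fovy" (degrees; the focal length in pixels is half the picture's height over the tangent of half this angle, whatever the lens; pixels are square), "cx", "cy" (the principal point, pixels), "k1" (the pictures are not rectified: a ray, as slopes to the right and down, at radius r is drawn at 1 + k1 r^2 times it, then the intrinsics apply), "world_from_camera" (4x4, takes a point from camera to world coordinates). Camera axes: x right, y down, z forward; pixel columns grow to the right and rows downward; lengths in m; the calibration is good to about 2 mm. A picture is of the moment at which its call begins.
- job_done(): hands the job in, once; it reports no verdict.
The state is a dict: "t": time; "q": joint angles; "joint_velocities": joint speeds; "tau": joint torques, N m; "eef_pos": TCP position; "orientation": TCP orientation; "force": force on the tool from outside, world axes, zero at the start; "torque": the same for the moment, N m; "finger_gap": opening from 0.0 (shut) to 1.0 (fully open).
Only numpy, scipy, OpenCV 4.12 (cv2) and the standard library are available. Lean on these libraries where they do the work, as an engineer would, in place of code of your own. Each camera call takes 0.05 s, during which the arm holds its last target.

### The job

Pull up the sprung pin on the swing arm, swing the arm one hole towards the drip post and let the pin drop fully into that next hole. Then lay the wooden paddle flat across the two white rests, handle on the arm's rest and blade on the post's rest, about evenly over the gap, setting it down before you let go rather than dropping it. Leave the clear cups standing where they are.

Things in the scene. Friction and masses are not known exactly. Their poses are not given: they have to be found in the camera images.
- stand: fixed steel stand of the swing arm: a 165 x 260 mm plate, 12 mm thick, top 62 mm above the table, with five 13 mm round holes on a 100 mm radius round the pivot, at -80, -40, 0, +40, +80 degrees (0 along the stand's +x, plus towards its +y). Origin: on the pivot axis at table height; x points along the middle hole, z up.
- swing_arm (a joint): angle of the swing arm on the stand (rad), 0 when it points along the stand's +x (middle hole, where it starts, locked), growing towards the stand's +y (anticlockwise from above), 0.698 rad per hole, stops at +-1.48; turns with light friction (about 0.1 N m) once the pin is out, and stays where it is left. The arm is an aluminium bar 36 mm wide, top 78 mm above the table, from the pivot to 190 mm.
- index_pin (a joint): lift of the sprung pin that rides on the arm 100 mm from the pivot (m): 0 fully down in a hole, 0.012 its round tip just clears the plate, 0.020 the stop. A spring pushes it down with 6 N at 0 and 11 N at 0.020. The pin is 10 mm thick with a round tip, 1.5 mm of play all round in a hole; released off a hole it rides on the plate at about 0.012 and drops in when the arm is brought over the hole.
- knob_center (a point): centre of the pin's black round knob: upright cylinder 26 mm across, 30 mm tall, centre 107 mm above the table when the pin is down; 14 mm of free height between the knob's foot and the arm bar, with a 22 mm sleeve there. It rides with the arm.
- swing_rest (a point): centre of the top face of the white rest at the end of the arm, 50 x 50 mm flat, 110 mm above the table, 170 mm from the pivot; x points outward along the arm.
- post_top (a point): centre of the top face of the white rest on the drip post: flat disc 44 mm across, 110 mm above the table, on an 18 mm post fixed in the middle of a round steel drip dish (130 mm across, 14 mm high). Stands about 240 mm to one side of the pivot, on the stand's +y or -y side; its axes mean nothing but z up.
- paddle_mid (a point): the wooden stirring paddle, 270 mm long, 90 g, lying flat on the table; this point is the middle of its length, 8 mm above its flat underside. x points to the blade end, z up. Handle 20 mm wide and 16 mm thick from x = -135 to +25 mm; blade 42 mm wide and 10 mm thick from +25 to +135 mm; undersides level. Its centre of mass is at about x = +9 mm.
- paddle_blade (a point): point on the underside of the paddle's blade, 85 mm from the middle: belongs over the post's rest.
- paddle_handle (a point): point on the underside of the paddle's handle, 85 mm from the middle: belongs over the arm's rest.
- paddle: the whole paddle; origin on its underside at mid-length, axes as paddle_mid.
- drip_post: the drip post with its dish; origin at table height on the post's axis.
- cup_a: clear dessert cup (bystander), rim 80 mm across, 65 mm tall, empty, 30 g; origin at the centre of its underside
- cup_b: clear dessert cup (bystander), rim 80 mm across, 65 mm tall, empty, 30 g; origin at the centre of its underside
- cup_c: clear dessert cup (bystander), rim 80 mm across, 65 mm tall, empty, 30 g; origin at the centre of its underside
Mind the look-alikes: they are no part of the job. What is shaped like the drip_post but black or turquoise is not meant.

How it is judged:
By the outcome, as a careful person would: the job done as asked, in the order asked, and still so for the second after the job is handed in, with the robot touching nothing.
It also fails if it takes over 64 s, if anything falls off the work surface, if the arm or the gripper's body presses on something with over 40 N, if the wrist force passes 120 N, or if a joint passes its speed limit or range.

## Working session

There is one attempt and no reset: what is moved stays moved. The work goes in short steps, Python scripts to look and compute and a tool call to move; the robot and the scene stay as the last step left them, time stands still between calls to the robot, and variables do not carry over. Pictures are saved under pics/ and viewed, and the job is handed in when it is done.

Besides the shell and the picture viewer there is one more tool, called after "Call:" in YAML: its name, and indented under it one key for each argument. send_rows: Moves the arm, as the interface text tells. Its arguments: {"type":"object","properties":{"motion":{"type":"array"}},"required":["motion"]}

```bash
mkdir -p pics
cat > h.py <<'E'
import numpy as np,cv2
from cell import get_obs,grab_frame,job_done,grip_depth
def save(n,f): np.savez('%s.npz'%n,**f)
def load(n): return dict(np.load('%s.npz'%n))
def K(f):
    h,w=f['img'].shape[:2]; fl=h/2/np.tan(np.radians(float(f['fovy']))/2)
    return np.array([[fl,0,float(f['cx'])],[0,fl,float(f['cy'])],[0,0,1]]),np.array([float(f['k1']),0,0,0])
def slopes(f,uv):
    k,d=K(f); return cv2.undistortPoints(np.array(uv,float).reshape(-1,1,2),k,d).reshape(-1,2)
def at_z(f,uv,z):
    s=slopes(f,uv); M=f['world_from_camera']; d=np.c_[s,np.ones(len(s))]@M[:3,:3].T; o=M[:3,3]
    return o+d*((z-o[2])/d[:,2])[:,None]
def cloud(f):
    h,w=f['depth'].shape; u,v=np.meshgrid(np.arange(w),np.arange(h)); s=slopes(f,np.c_[u.ravel(),v.ravel()])
    D=f['depth'].ravel(); P=np.c_[s*D[:,None],D]@f['world_from_camera'][:3,:3].T+f['world_from_camera'][:3,3]
    P[D==0]=np.nan
    return P.reshape(h,w,3)
def proj(f,P):
    M=np.linalg.inv(f['world_from_camera']);k,d=K(f)
    return cv2.projectPoints(np.array(P,float).reshape(-1,1,3),cv2.Rodrigues(M[:3,:3])[0],M[:3,3],k,d)[0].reshape(-1,2)
def pic(f,n,crop=None,s=1):
    im=f['img'][:,:,::-1]
    if crop: im=im[crop[1]:crop[3],crop[0]:crop[2]]
    cv2.imwrite('pics/%s.png'%n,cv2.resize(im,None,fx=s,fy=s,interpolation=cv2.INTER_CUBIC))
E
python3 - <<'E'
from h import *
for n in('top','side'):
    f=grab_frame(n);save(n+'0',f);pic(f,n+'0',s=1.5)
    print(n,f['fovy'],f['cx'],f['cy'],f['k1'],f['world_from_camera'].round(3).tolist())
print(get_obs(),grip_depth)
E
```

```text
top 57.20875973319777 255.44494400843755 190.96904213757213 0.0023875602341576607 [[-0.017, -0.992, 0.128, 0.384], [-1.0, 0.019, 0.015, 0.007], [-0.018, -0.128, -0.992, 1.013], [0.0, 0.0, 0.0, 1.0]]
side 54.950957826944396 249.63113140686335 194.01459910145348 0.0075819321970085575 [[-0.735, -0.419, 0.533, -0.135], [-0.678, 0.437, -0.591, 0.71], [0.014, -0.796, -0.605, 0.827], [0.0, 0.0, 0.0, 1.0]]
{'t': 0.1, 'q': array([-1.36096398e+00,  2.87086016e-01,  1.57800619e+00,  4.31703675e-06,
        1.27861135e+00, -1.50002097e-01]), 'joint_velocities': array([ 0.00105775, -0.00394977, -0.00227443,  0.00063719, -0.00024743,
        0.00081609]), 'tau': array([ 3.91939811e-04, -4.07302737e+01, -2.93698329e+01, -1.47316846e-04,
        3.43968291e-03,  3.50071012e-06]), 'eef_pos': array([ 0.23756815, -0.63110263,  0.19239285]), 'orientation': array([ 0.94158622,  1.35978856, -0.93918993]), 'force': array([-0.4453641 , -0.72312004, -0.51392901]), 'torque': array([-0.00635649, -0.00942685, -0.0185803 ]), 'finger_gap': 0.9981286209303462} 0.0187
```

View pics/top0.png

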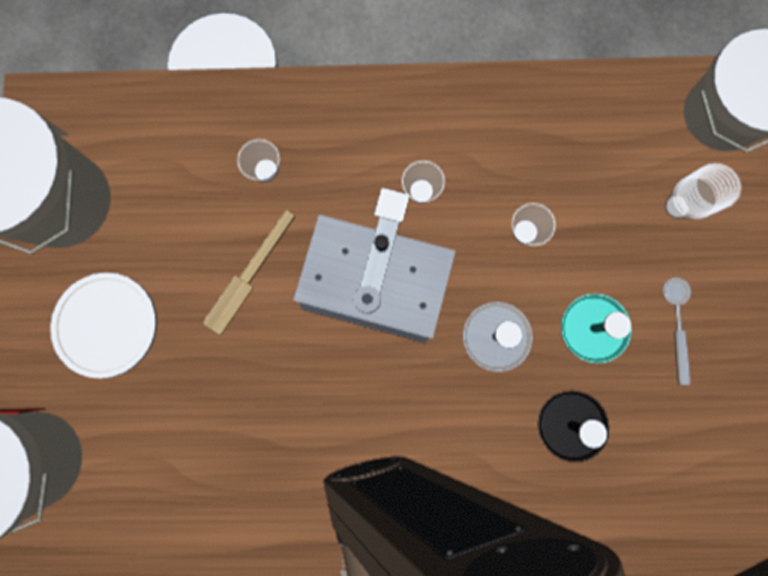

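View pics/side0.png

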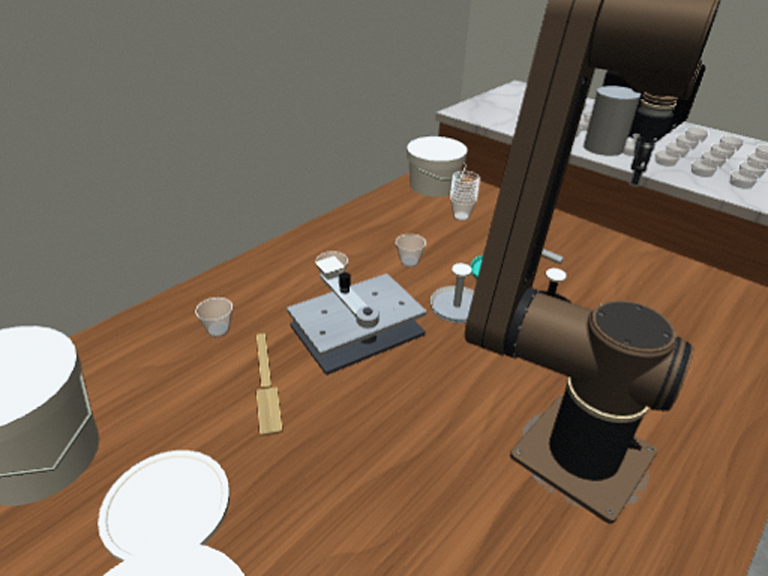

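The top view shows three post look-alikes at (1.5x) pixels: steel dish (498,337), turquoise (597,327) and black (573,425). Only the steel one fits the description. I'll measure it and confirm in a crop.

Run:
```python
from h import *
f=load('top0'); pic(f,'crop1',(130,90,370,260),3.3)
C=cloud(f); im=f['img'].astype(int)
X,Y,Z=C[...,0],C[...,1],C[...,2]
vis=np.isfinite(Z)
print('plate z',np.nanmedian(C[180:185,205:215,2]), 'table', np.nanmedian(C[250:260,200:220,2]))
# white tops
white=(im.min(2)>200)&(abs(Z-.11)<.012)
n,l,st,ce=cv2.connectedComponentsWithStats(white.astype(np.uint8))
for i in range(1,n):
    if st[i,4]>30: 
        print('white',ce[i],st[i,4],at_z(f,[ce[i]],.11).round(4), 'depthmean',np.nanmean(C[l==i],0).round(4))
# knob
sub=np.zeros_like(white); sub[140:185,230:280]=1
kn=sub&(im.max(2)<70)&(Z>.1); m=np.argwhere(kn)
print('knob',m.mean(0)[::-1],len(m),at_z(f,[m.mean(0)[::-1]],.122).round(4))
# paddle: 
hsv=cv2.cvtColor(f['img'],cv2.COLOR_RGB2HSV)
sub[:]=0; sub[135:228,130:200]=1
print('hsv pad',hsv[195:205,150:155].reshape(-1,3).mean(0),hsv[160,178],'tab',hsv[230,160])
```

```text
plate z 0.06171948800132465 table 0.0009022214060450118
white [260.90207715 136.08308605] 337 [[0.6466 0.0046 0.11  ]] depthmean [0.6464 0.0046 0.1109]
white [411.39150943 216.41981132] 212 [[ 0.4283 -0.3736  0.11  ]] depthmean [ 0.4282 -0.3732  0.111 ]
white [338.81415929 222.25221239] 226 [[ 0.4167 -0.1894  0.11  ]] depthmean [ 0.4167 -0.1892  0.1108]
white [395.02173913 288.86086957] 230 [[ 0.2499 -0.3202  0.11  ]] depthmean [ 0.25   -0.3201  0.1104]
knob [254.   161.65] 60 [[0.5757 0.0237 0.122 ]]
hsv pad [ 19.24  81.16 180.66] [ 19  75 193] tab [ 12 124 134]
```

View pics/crop1.png

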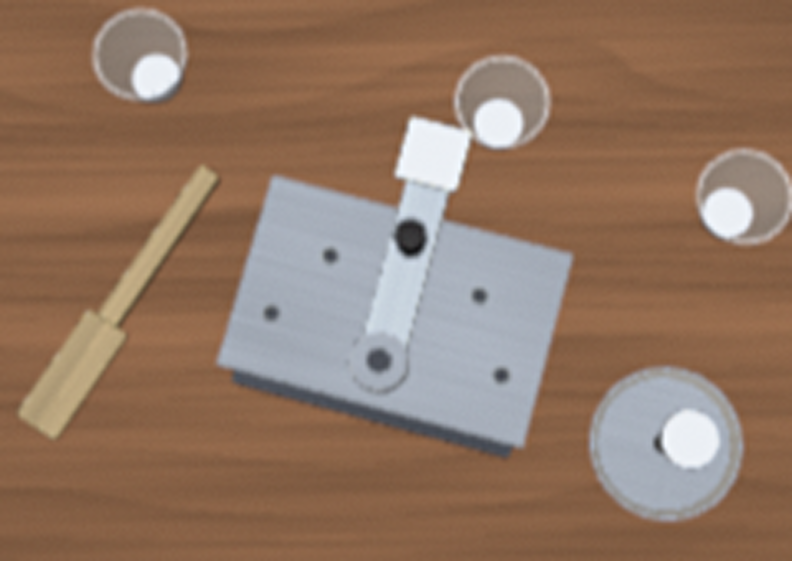

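Run:
```python
from h import *
from scipy.optimize import least_squares
f=load('top0')
c=lambda u,v:(130+(u+.5)/3.3-.5,90+(v+.5)/3.3-.5)
H=at_z(f,[c(271,313),c(330,255),c(479,295),c(502,375)],.062)[:,:2]
ang=np.radians([80,40,-40,-80])
k=np.array([.5757,.0237]); r=np.array([.6466,.0046])
def pr(p,a,R): return p[:2]+R*np.c_[np.cos(p[2]+a),np.sin(p[2]+a)]
def res(p): return np.r_[(pr(p,ang,.1)-H).ravel(),(pr(p,np.zeros(1),.1)-k).ravel(),(pr(p,np.zeros(1),.17)-r).ravel()]
s=least_squares(res,[.48,.05,-.2]);p=s.x
print('pivot',p.round(4),'res mm',(s.fun*1e3).round(1))
a=np.radians(-40)
print('next knob',pr(p,np.array([a]),.1).round(4),'next rest',pr(p,np.array([a]),.17).round(4))
print('arm yaw deg',np.degrees(p[2]),np.degrees(p[2]+a))
post=np.array([.4167,-.1894]);nr=pr(p,np.array([a]),.17)[0]
print('post dist',np.linalg.norm(post-p[:2]),'gap',np.linalg.norm(post-nr),'dir rest->post deg',np.degrees(np.arctan2(*(post-nr)[::-1])),'mid',(post+nr)/2)
cups=at_z(f,[c(140,54),c(502,102),c(744,196)],.065);print('cups',cups.round(4))
for q in cups: print('dist pivot',np.linalg.norm(q[:2]-p[:2]), 'ang',np.degrees(np.arctan2(*(q[:2]-p[:2])[::-1])-p[2]))
# paddle
hsv=cv2.cvtColor(f['img'],cv2.COLOR_RGB2HSV).astype(int)
m=(hsv[...,0]>=15)&(hsv[...,0]<25)&(hsv[...,2]>150)&(hsv[...,1]<115)
b=np.zeros_like(m);b[135:228,130:200]=1;m&=b
n,l,st,ce=cv2.connectedComponentsWithStats(m.astype(np.uint8)); i=1+np.argmax(st[1:,4]); m=l==i
uv=np.argwhere(m)[:,::-1]; P=at_z(f,uv,.012)[:,:2]; print(len(P))
mu=P.mean(0);u=np.linalg.svd(P-mu)[2][0]; 
if u[0]>0:u=-u
t=(P-mu)@u; w=(P-mu)@[-u[1],u[0]]
hd=t<t.min()+.13; A=np.polyfit(t[hd],w[hd],1);A2=np.polyfit(t,w,1)
print('blade dir',u,np.degrees(np.arctan2(u[1],u[0])),'handle tilt',A,'len',t.max()-t.min(),'mid',mu+u*(t.max()+t.min())/2)
C=cloud(f);print('z handle',np.nanmedian(C[m][t<0][:,2]),'z blade',np.nanmedian(C[m][t>.03][:,2]))
for a0 in np.arange(t.min(),t.max(),.02):
    k=(t>=a0)&(t<a0+.02);print(round(a0,3),w[k].min().round(4),w[k].max().round(4),k.sum())
```

```text
pivot [ 0.4827  0.0515 -0.2817] res mm [-0.5 -0.  -1.1 -0.  -0.6 -0.3 -0.2  0.6  3.   0.  -0.6 -0.3]
next knob [[ 0.5384 -0.0315]] next rest [[ 0.5774 -0.0896]]
arm yaw deg -16.1402514167877 -56.1402514167877
post dist 0.249816766519869 gap 0.1891502260509977 dir rest->post deg -148.16250860088235 mid [ 0.49704607 -0.13951051]
cups [[ 0.7521  0.2526  0.065 ]
 [ 0.7028 -0.0544  0.065 ]
 [ 0.6175 -0.253   0.065 ]]
dist pivot 0.33620897385172116 ang 52.87424805736921
dist pivot 0.24432156967812824 ang -9.550562484415682
dist pivot 0.33305540216982576 ang -49.985642684085484
935
blade dir [-0.83563433  0.54928614] 146.68194702502683 handle tilt [-0.01257358 -0.00131951] len 0.2718676838561894 mid [0.55245248 0.27850836]
z handle 0.016497672607592218 z blade 0.01047630757861251
-0.163 -0.0096 0.0103 46
-0.143 -0.0095 0.0103 46
-0.123 -0.0103 0.0096 46
-0.103 -0.0094 0.0096 45
-0.083 -0.0101 0.0088 44
-0.063 -0.0109 0.0088 47
-0.043 -0.0109 0.0089 47
-0.023 -0.0108 0.0089 47
-0.003 -0.0205 0.0212 97
0.017 -0.0205 0.0212 103
0.037 -0.0204 0.0212 101
0.057 -0.0211 0.0212 104
0.077 -0.0218 0.0204 103
0.097 -0.0201 0.0204 59
```

```bash
cat >> h.py <<'E'
def st():
    o=get_obs();R=cv2.Rodrigues(o['orientation'])[0]
    print('t',round(o['t'],2),'tcp',(o['eef_pos']*1e3).round(1),'jaw yaw',np.degrees(np.arctan2(R[1,2],R[0,2])).round(1),'x axis',R[:,0].round(3),'q',o['q'].round(2),'F',o['force'].round(1),'gap',round(o['finger_gap'],3))
    return o,R
E
python3 - <<'E'
from h import *
st()
f=load('top0');C=cloud(f);s=C[140:185,235:275].reshape(-1,3)
k=s[(s[:,2]>.118)&(s[:,2]<.13)];print(len(k),k.mean(0),k.min(0),k.max(0))
g=load('side0');im=g['img'].astype(int);C=cloud(g)
m=(im.max(2)<60)&(C[...,2]>.117)&(C[...,2]<.13)&(abs(C[...,0]-.578)<.03)&(abs(C[...,1]-.024)<.03)
print(m.sum(),C[m].mean(0),C[m].min(0),C[m].max(0))
m=(im.min(2)>180)&(abs(C[...,2]-.11)<.006)&(abs(C[...,0]-.64)<.05)&(abs(C[...,1])<.05);print('rest side',m.sum(),C[m].mean(0),(C[m].max(0)+C[m].min(0))/2)
E
```

```text
t 0.1 tcp [ 237.6 -631.1  192.4] jaw yaw -69.4 x axis [-0.     0.002 -1.   ] q [-1.36  0.29  1.58  0.    1.28 -0.15] F [-0.4 -0.7 -0.5] gap 0.998
74 [0.57941987 0.02397724 0.12241979] [0.56765074 0.01322852 0.11842132] [0.59058691 0.03656248 0.12635121]
26 [0.57523776 0.02483971 0.11957603] [0.56346678 0.01366626 0.11769886] [0.58534722 0.03610203 0.12243678]
rest side 115 [0.64252439 0.00479    0.1074722 ] [0.64139475 0.00375192 0.10759849]
```

Call:
send_rows:
  motion:
    - {"xyz": [34,66,0],"twist": [0,0,0.12],"gripper": 0}
    - {"xyz": [68,131,0],"twist": [0,0,0.24],"gripper": 0}
    - {"xyz": [102,197,0],"twist": [0,0,0.36],"gripper": 0}
    - {"xyz": [119,230,0],"twist": [0,0,0.48],"gripper": 0}
    - {"xyz": [136,262,0],"twist": [0,0,0.6],"gripper": 0}
    - {"xyz": [153,295,0],"twist": [0,0,0.72],"gripper": 0}
    - {"xyz": [170,328,0],"twist": [0,0,0.84],"gripper": 0}
    - {"xyz": [187,361,0],"twist": [0,0,0.96],"gripper": 0}
    - {"xyz": [204,394,0],"twist": [0,0,1.08],"gripper": 0}
    - {"xyz": [221,426,0],"twist": [0,0,1.2],"gripper": 0}
    - {"xyz": [238,459,0],"twist": [0,0,1.32],"gripper": 0}
    - {"xyz": [255,492,0],"twist": [0,0,1.44],"gripper": 0}
    - {"xyz": [272,525,0],"twist": [0,0,1.56],"gripper": 0}
    - {"xyz": [289,558,0],"twist": [0,0,1.68],"gripper": 0}
    - {"xyz": [306,590,0],"twist": [0,0,1.8],"gripper": 0}
    - {"xyz": [323,623,0],"twist": [0,0,1.92],"gripper": 0}
    - {"xyz": [335,645,0],"twist": [0,0,2.04],"gripper": 0}
    - {"xyz": [341,656,0],"twist": [0,0,2.16],"gripper": 0}
    - {"xyz": [341,656,0],"twist": [0,0,2.28],"gripper": 0}
    - {"xyz": [341,656,0],"twist": [0,0,2.4],"gripper": 0}

```text
t: 1.77
eef_pos: [0.5788, 0.0264, 0.1928]
orientation: [-0.93, 1.364, 0.932]
force: [-0.1, -0.4, -0.3]
finger_gap: 1.0
```

Call:
send_rows:
  motion:
    - {"xyz": [0,0,-10],"twist": [0,0,0.1],"gripper": 0}
    - {"xyz": [0,0,-20],"twist": [0,0,0.1],"gripper": 0}
    - {"xyz": [0,0,-30],"twist": [0,0,0.1],"gripper": 0.2}
    - {"xyz": [0,0,-30],"twist": [0,0,0.1],"gripper": 0.2}
    - {"xyz": [0,0,-30],"twist": [0,0,0.1],"gripper": 0.2}

```text
t: 2.18
eef_pos: [0.5777, 0.0242, 0.1621]
orientation: [-0.996, 1.332, 1.0]
force: [-0.0, 0.2, 0.4]
finger_gap: 0.8
```

Run:
```python
from h import *
st()
g=grab_frame('side');pic(g,'s1',(170,120,330,270),4.5)
f=grab_frame('top');pic(f,'t1',(180,90,340,240),4.5)
```

```text
t 2.18 tcp [577.7  24.2 162.1] jaw yaw 73.7 x axis [-0.003  0.    -1.   ] q [-0.13  0.1   1.85  0.    1.19 -1.42] F [-0.   0.2  0.4] gap 0.8
```

View pics/s1.png

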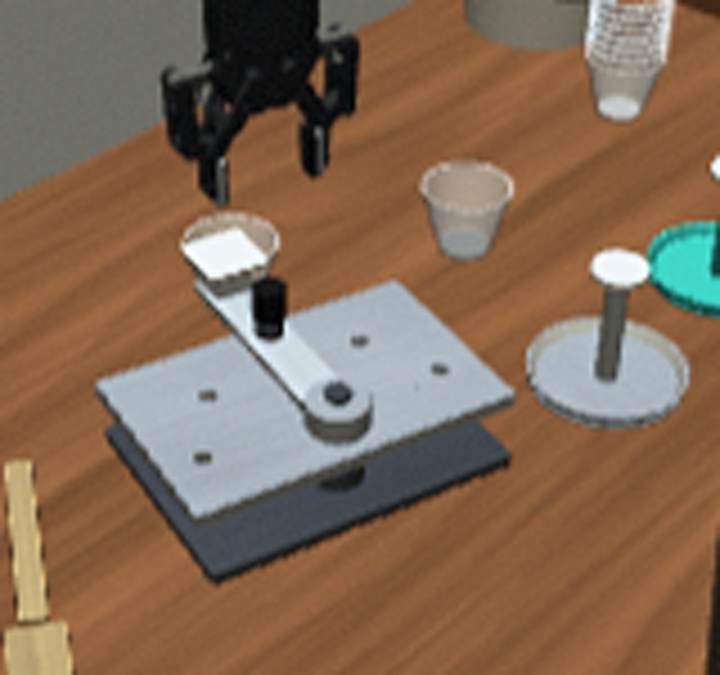

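View pics/t1.png

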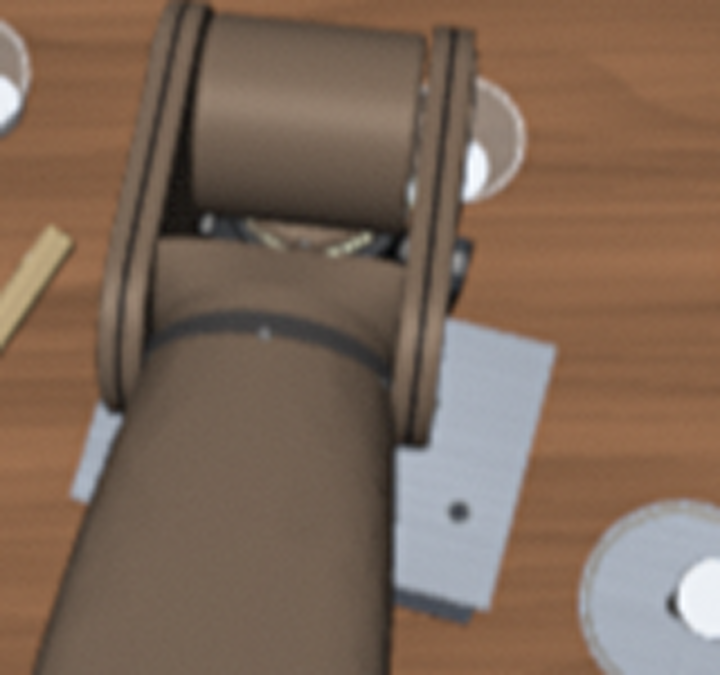

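Call:
send_rows:
  motion:
    - {"xyz": [1,-0.5,-15],"twist": [0,0,0],"gripper": 0.2}
    - {"xyz": [1,-0.5,-30],"twist": [0,0,0],"gripper": 0.2}
    - {"xyz": [1,-0.5,-45],"twist": [0,0,0],"gripper": 0.2}
    - {"xyz": [1,-0.5,-58],"twist": [0,0,0],"gripper": 0.2}
    - {"xyz": [1,-0.5,-66],"twist": [0,0,0],"gripper": 0.2}
    - {"xyz": [1,-0.5,-72],"twist": [0,0,0],"gripper": 0.2}
    - {"xyz": [1,-0.5,-72],"twist": [0,0,0],"gripper": 0.2}
    - {"xyz": [1,-0.5,-72],"twist": [0,0,0],"gripper": 0.2}

```text
t: 2.95
eef_pos: [0.5799, 0.0237, 0.0919]
orientation: [-0.999, 1.329, 0.999]
force: [-0.4, -0.2, 0.4]
finger_gap: 0.802
```

Run:
```python
from h import *
st()
g=grab_frame('side');pic(g,'s2',(190,120,310,230),6)
```

```text
t 2.95 tcp [579.9  23.7  91.9] jaw yaw 73.8 x axis [ 0. -0. -1.] q [-0.13  0.19  1.89 -0.    1.06 -1.42] F [-0.4 -0.2  0.4] gap 0.802
```

View pics/s2.png

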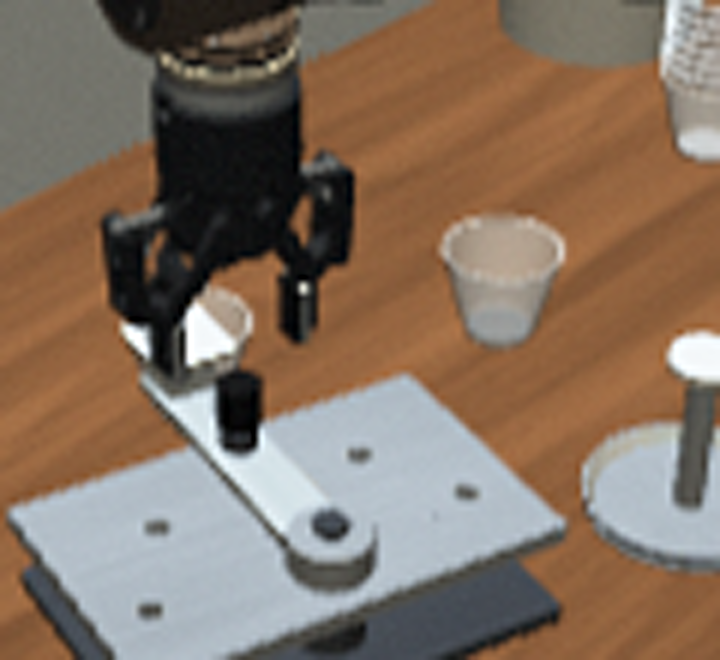

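Run:
```python
from h import *
g=load('side0')
for z in (.092,.102,.11,.12,.13): print(z,((proj(g,[[.5799,.0237,z]])-[190,120]+.5)*6).round())
g=grab_frame('side');C=cloud(g)
im=g['img'];sub=C[165:190,215:245]
for v in range(176,184):print(v,C[v,214:222,2].round(3), C[v,236:243,2].round(3))
```

```text
0.092 [[234. 422.]]
0.102 [[233. 407.]]
0.11 [[233. 396.]]
0.12 [[232. 381.]]
0.13 [[232. 366.]]
176 [0.105 0.163 0.167 0.169   nan 0.168 0.165 0.106] [-0.003  0.001  0.138  0.143  0.142 -0.001 -0.001]
177 [0.107 0.161 0.164 0.163 0.161 0.164 0.162 0.109] [-0.005 -0.003 -0.003  0.138  0.135  0.    -0.003]
178 [0.107 0.157 0.161 0.16  0.159 0.16  0.158 0.107] [-0.004 -0.001 -0.006 -0.001 -0.002 -0.002 -0.002]
179 [0.109 0.152 0.153 0.157 0.156 0.157 0.157 0.106] [-0.    -0.003 -0.001 -0.005 -0.003 -0.001 -0.001]
180 [0.108 0.146 0.153 0.155 0.151 0.156 0.153 0.107] [-0.003 -0.002 -0.002 -0.002 -0.001 -0.    -0.003]
181 [0.084 0.106 0.148 0.149 0.146 0.148 0.146 0.104] [-0.002 -0.002 -0.004 -0.002 -0.001 -0.002 -0.004]
182 [0.08  0.082 0.105 0.143 0.144 0.146 0.143 0.093] [ 0.    -0.003 -0.002 -0.002 -0.005 -0.001 -0.003]
183 [0.075 0.08  0.1   0.099 0.139 0.142 0.139 0.088] [-0.004 -0.003 -0.002 -0.005 -0.005 -0.004 -0.002]
```

Run:
```python
from h import *
st()
g=grab_frame('side');C=cloud(g);pic(g,'s3',(190,120,310,230),6)
for u,v in [(217,180),(219,183),(240,176),(239,172),(217,170)]:print(u,v,C[v,u].round(3),g['img'][v,u])
m=(C[...,2]>.125)&(abs(C[...,0]-.58)<.12)&(abs(C[...,1]-.024)<.12)
P=C[m];
for z in np.arange(.125,.3,.015):
    q=P[(P[:,2]>=z)&(P[:,2]<z+.015)]
    if len(q):print(z.round(3),len(q),q.min(0).round(3),q.max(0).round(3))
f=grab_frame('top');pic(f,'t3',(180,60,340,240),3.3)
```

```text
t 3.05 tcp [580.5  23.6  92.7] jaw yaw 73.8 x axis [ 0.002 -0.    -1.   ] q [-0.13  0.18  1.89  0.    1.06 -1.42] F [0.6 0.3 1.2] gap 0.802
217 180 [0.587 0.066 0.15 ] [10 12 14]
219 183 [0.58  0.064 0.14 ] [83 83 78]
240 176 [ 0.558 -0.009  0.142] [76 70 61]
239 172 [ 0.558 -0.005  0.16 ] [8 8 8]
217 170 [0.59  0.061 0.184] [38 40 41]
0.125 9 [ 0.559 -0.015  0.137] [0.583 0.066 0.14 ]
0.14 38 [ 0.558 -0.02   0.14 ] [0.595 0.073 0.155]
0.155 53 [ 0.556 -0.021  0.155] [0.6   0.071 0.17 ]
0.17 52 [ 0.553 -0.032  0.17 ] [0.598 0.088 0.185]
0.185 116 [ 0.547 -0.039  0.185] [0.607 0.09  0.2  ]
0.2 146 [ 0.548 -0.039  0.2  ] [0.613 0.091 0.215]
0.215 136 [ 0.548 -0.039  0.215] [0.608 0.093 0.23 ]
0.23 193 [ 0.547 -0.041  0.23 ] [0.606 0.091 0.245]
0.245 40 [0.542 0.014 0.246] [0.596 0.062 0.26 ]
0.26 99 [0.539 0.006 0.26 ] [0.596 0.062 0.275]
0.275 114 [0.54  0.006 0.275] [0.607 0.062 0.29 ]
0.29 152 [ 0.539 -0.011  0.29 ] [0.611 0.063 0.305]
```

View pics/s3.png

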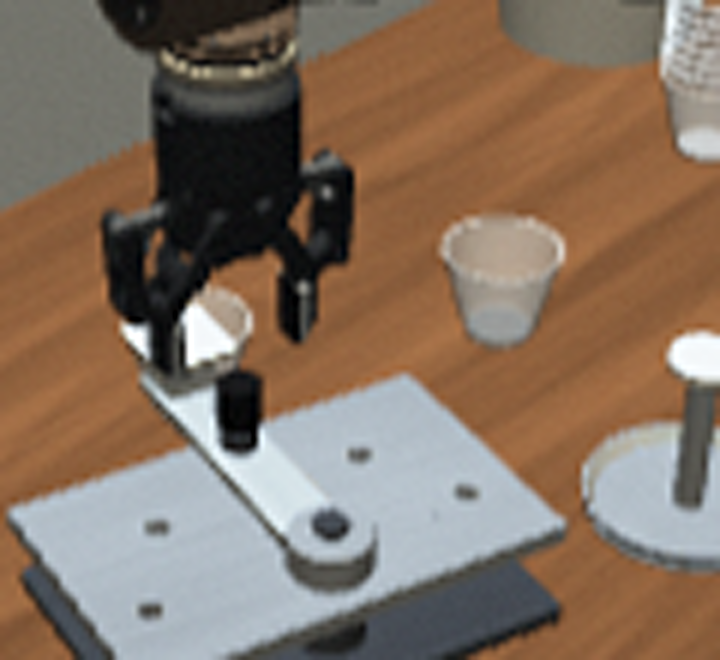

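View pics/t3.png

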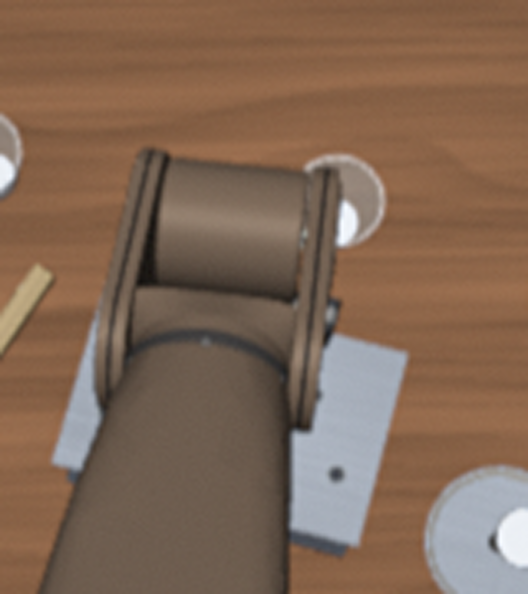

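The camera puts the fingertips at about z = 137 mm, but the state says 92 mm. Closing here tests which one is right: the fingers either grip the knob or shut above it.

Call:
send_rows:
  motion:
    - {"xyz": [0,0,0],"twist": [0,0,0],"gripper": 0.6}
    - {"xyz": [0,0,0],"twist": [0,0,0],"gripper": 0.7}
    - {"xyz": [0,0,0],"twist": [0,0,0],"gripper": 0.8}
    - {"xyz": [0,0,0],"twist": [0,0,0],"gripper": 0.8}
    - {"xyz": [0,0,0],"twist": [0,0,0],"gripper": 0.8}

```text
t: 3.57
eef_pos: [0.5797, 0.0237, 0.0917]
orientation: [-0.999, 1.329, 0.999]
force: [-0.2, -0.1, -0.5]
finger_gap: 0.199
```

Run:
```python
from h import *
st()
g=grab_frame('side');C=cloud(g);pic(g,'s4',(190,120,310,230),6)
m=(C[...,2]>.112)&(abs(C[...,0]-.58)<.12)&(abs(C[...,1]-.024)<.12)
P=C[m];
for z in np.arange(.112,.2,.01):
    q=P[(P[:,2]>=z)&(P[:,2]<z+.01)]
    if len(q):print(z.round(3),len(q),q.min(0).round(3),q.max(0).round(3))
```

```text
t 3.57 tcp [579.7  23.7  91.7] jaw yaw 73.9 x axis [ 0. -0. -1.] q [-0.13  0.19  1.89 -0.    1.06 -1.42] F [-0.2 -0.1 -0.5] gap 0.199
0.112 36 [0.563 0.013 0.113] [0.584 0.037 0.121]
0.122 7 [0.564 0.012 0.126] [0.583 0.038 0.132]
0.132 27 [0.563 0.004 0.133] [0.588 0.047 0.142]
0.142 28 [0.563 0.004 0.142] [0.59  0.047 0.151]
0.152 31 [0.563 0.006 0.152] [0.587 0.049 0.162]
0.162 24 [ 0.56  -0.002  0.162] [0.583 0.05  0.172]
0.172 71 [ 0.554 -0.021  0.172] [0.599 0.066 0.182]
0.182 59 [ 0.553 -0.023  0.182] [0.6   0.073 0.192]
0.192 74 [ 0.553 -0.027  0.192] [0.602 0.077 0.202]
```

View pics/s4.png

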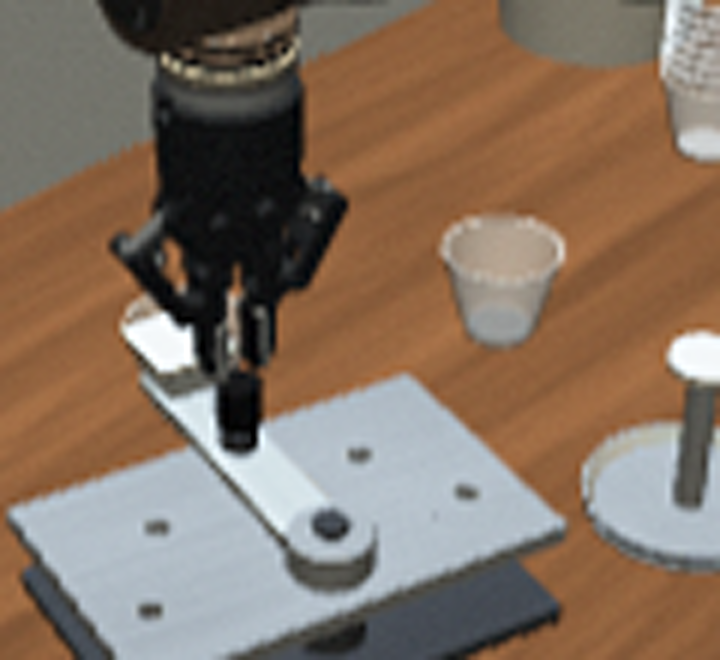

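Gap went to 0.2 with no contact, so the real tips sit about 37 mm above the reported TCP. I'll trust the camera, apply that offset, open and go down with a force check.

Call:
send_rows:
  motion:
    - {"xyz": [0,0,0],"twist": [0,0,0],"gripper": 0.35}
    - {"xyz": [0,0,0],"twist": [0,0,0],"gripper": 0.35}
    - {"xyz": [0,0,0],"twist": [0,0,0],"gripper": 0.35}
    - {"xyz": [0,0,0],"twist": [0,0,0],"gripper": 0.35}
    - {"xyz": [0,0,-6],"twist": [0,0,0],"gripper": 0.35}
    - {"xyz": [0,0,-12],"twist": [0,0,0],"gripper": 0.35}
    - {"xyz": [0,0,-18],"twist": [0,0,0],"gripper": 0.35}
    - {"xyz": [0,0,-18],"twist": [0,0,0],"gripper": 0.35}

```text
t: 4.28
eef_pos: [0.5781, 0.0239, 0.0713]
orientation: [-0.997, 1.332, 1.002]
force: [-0.4, 0.4, -0.5]
finger_gap: 0.649
```

Call:
send_rows:
  motion:
    - {"xyz": [0,0,-6],"twist": [0,0,0],"gripper": 0.35}
    - {"xyz": [0,0,-12],"twist": [0,0,0],"gripper": 0.35}
    - {"xyz": [0,0,-17],"twist": [0,0,0],"gripper": 0.35}
    - {"xyz": [0,0,-17],"twist": [0,0,0],"gripper": 0.35}
    - {"xyz": [0,0,-17],"twist": [0,0,0],"gripper": 0.35}

```text
t: 4.7
eef_pos: [0.5793, 0.0238, 0.056]
orientation: [-0.999, 1.33, 1.0]
force: [0.1, -0.6, 0.6]
finger_gap: 0.649
```

Run:
```python
from h import *
st()
g=grab_frame('side');C=cloud(g);pic(g,'s5',(190,120,310,230),6)
```

```text
t 4.7 tcp [579.3  23.8  56. ] jaw yaw 73.9 x axis [-0.001  0.    -1.   ] q [-0.13  0.23  1.91 -0.    1.   -1.42] F [ 0.1 -0.6  0.6] gap 0.649
```

View pics/s5.png

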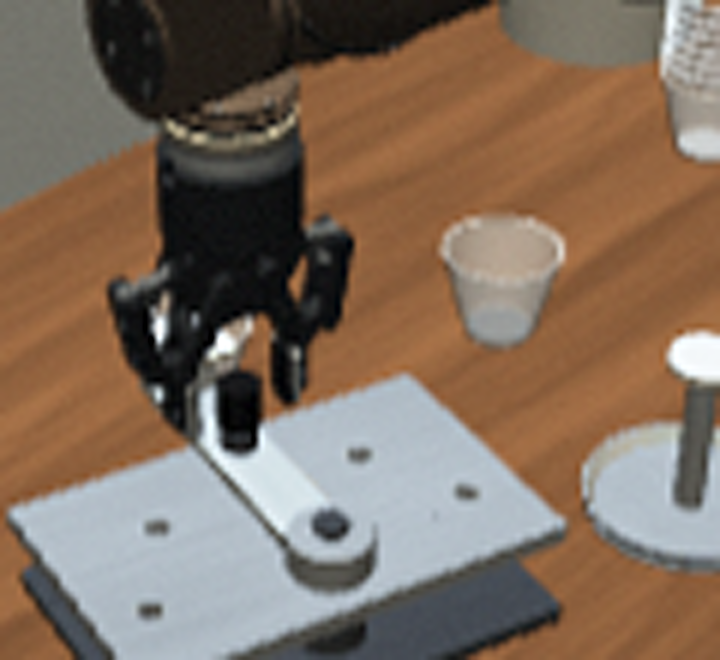

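Call:
send_rows:
  motion:
    - {"xyz": [0,0,0],"twist": [0,0,0],"gripper": 0.6}
    - {"xyz": [0,0,0],"twist": [0,0,0],"gripper": 0.8}
    - {"xyz": [0,0,0],"twist": [0,0,0],"gripper": 1}
    - {"xyz": [0,0,0],"twist": [0,0,0],"gripper": 1}
    - {"xyz": [0,0,0],"twist": [0,0,0],"gripper": 1}

```text
t: 5.17
eef_pos: [0.5801, 0.0236, 0.0574]
orientation: [-1.0, 1.329, 0.999]
force: [-0.8, 0.0, 3.6]
finger_gap: 0.281
```

Run:
```python
from h import *
st()
g=grab_frame('side');C=cloud(g);pic(g,'s6',(190,120,310,230),6)
```

```text
t 5.17 tcp [580.1  23.6  57.4] jaw yaw 73.9 x axis [ 0.001 -0.    -1.   ] q [-0.13  0.23  1.91 -0.    1.   -1.42] F [-0.8  0.   3.6] gap 0.281
```

View pics/s6.png

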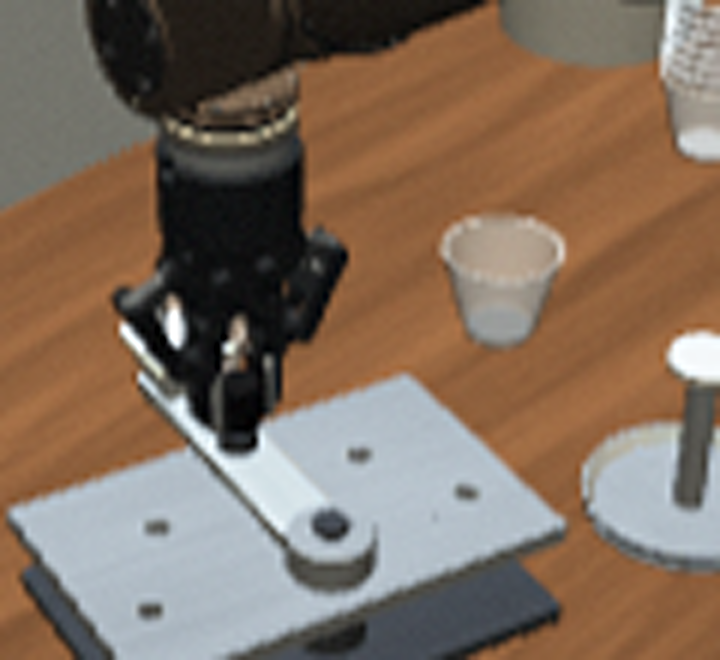

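Call:
send_rows:
  motion:
    - {"xyz": [0,0,4],"twist": [0,0,0],"gripper": 1}
    - {"xyz": [0,0,8],"twist": [0,0,0],"gripper": 1}
    - {"xyz": [0,0,12],"twist": [0,0,0],"gripper": 1}
    - {"xyz": [0,0,16],"twist": [0,0,0],"gripper": 1}
    - {"xyz": [0,0,17],"twist": [0,0,0],"gripper": 1}
    - {"xyz": [0,0,17],"twist": [0,0,0],"gripper": 1}

```text
t: 5.72
eef_pos: [0.5798, 0.0235, 0.072]
orientation: [-1.0, 1.329, 0.998]
force: [6.6, -1.6, -10.6]
finger_gap: 0.282
```

Run:
```python
from h import *
o,R=st()
g=grab_frame('side');C=cloud(g);pic(g,'s7',(190,120,310,230),6)
# swing deltas
p=np.array([482.7,51.5]);r=np.array([579,23.7])-p
print(np.hypot(*r),np.degrees(np.arctan2(r[1],r[0])))
r=r/np.hypot(*r)*100
for a in range(-4,-49,-4):
    t=np.radians(a);d=np.array([[np.cos(t),-np.sin(t)],[np.sin(t),np.cos(t)]])@r-r
    print(a,d.round(1),t.round(3))
```

```text
t 5.72 tcp [579.8  23.5  72. ] jaw yaw 73.8 x axis [ 0.001 -0.    -1.   ] q [-0.13  0.21  1.91 -0.    1.02 -1.42] F [  6.6  -1.6 -10.6] gap 0.282
100.2323799976834 -16.102434782764444
-4 [-2.2 -6.6] -0.07
-8 [ -4.8 -13.1] -0.14
-12 [ -7.9 -19.4] -0.209
-16 [-11.4 -25.4] -0.279
-20 [-15.3 -31.2] -0.349
-24 [-19.6 -36.7] -0.419
-28 [-24.3 -41.9] -0.489
-32 [-29.3 -46.7] -0.559
-36 [-34.7 -51.2] -0.628
-40 [-40.3 -55.3] -0.698
-44 [-46.2 -59. ] -0.768
-48 [-52.4 -62.2] -0.838
```

View pics/s7.png

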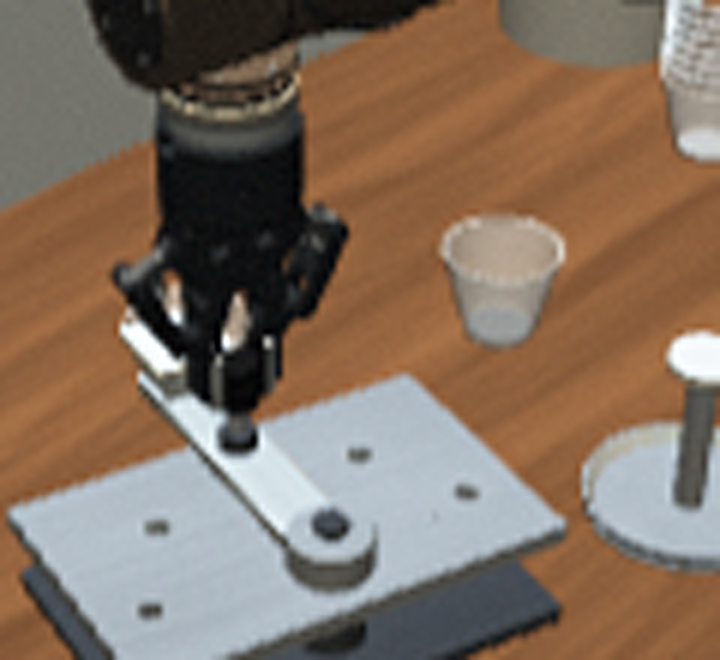

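Call:
send_rows:
  motion:
    - {"xyz": [-2.2,-6.6,1],"twist": [0,0,-0.07],"gripper": 1}
    - {"xyz": [-4.8,-13.1,1],"twist": [0,0,-0.14],"gripper": 1}
    - {"xyz": [-7.9,-19.4,1],"twist": [0,0,-0.209],"gripper": 1}
    - {"xyz": [-11.4,-25.4,1],"twist": [0,0,-0.279],"gripper": 1}
    - {"xyz": [-15.3,-31.2,1],"twist": [0,0,-0.349],"gripper": 1}
    - {"xyz": [-19.6,-36.7,1],"twist": [0,0,-0.419],"gripper": 1}
    - {"xyz": [-24.3,-41.9,1],"twist": [0,0,-0.489],"gripper": 1}
    - {"xyz": [-29.3,-46.7,1],"twist": [0,0,-0.559],"gripper": 1}
    - {"xyz": [-34.7,-51.2,1],"twist": [0,0,-0.628],"gripper": 1}
    - {"xyz": [-37.5,-53.3,1],"twist": [0,0,-0.663],"gripper": 1}
    - {"xyz": [-40.3,-55.3,1],"twist": [0,0,-0.698],"gripper": 1}
    - {"xyz": [-40.3,-55.3,1],"twist": [0,0,-0.698],"gripper": 1}
    - {"xyz": [-40.3,-55.3,1],"twist": [0,0,-0.698],"gripper": 1}

```text
t: 6.85
eef_pos: [0.5389, -0.0333, 0.0728]
orientation: [-0.464, 1.522, 0.46]
force: [3.6, -6.4, -11.7]
finger_gap: 0.284
```

Run:
```python
from h import *
o,R=st()
p=np.array([482.7,51.5]);r=o['eef_pos'][:2]*1e3-p
print(np.hypot(*r),np.degrees(np.arctan2(r[1],r[0])))
g=grab_frame('side');C=cloud(g);pic(g,'s8',(190,120,310,230),6)
im=g['img'].astype(int)
m=(im.min(2)>170)&(abs(C[...,2]-.11)<.006)&(abs(C[...,0]-.577)<.06)&(abs(C[...,1]+.09)<.06);print('rest side',m.sum(),C[m].mean(0),(C[m].max(0)+C[m].min(0))/2)
```

```text
t 6.85 tcp [538.9 -33.3  72.8] jaw yaw 33.8 x axis [-0.    -0.003 -1.   ] q [-0.25  0.13  2.   -0.    1.01 -0.84] F [  3.6  -6.4 -11.7] gap 0.284
101.67828362259611 -56.46707901947155
rest side 48 [ 0.58285276 -0.08537767  0.10716041] [ 0.56453527 -0.06863191  0.10681681]
```

View pics/s8.png

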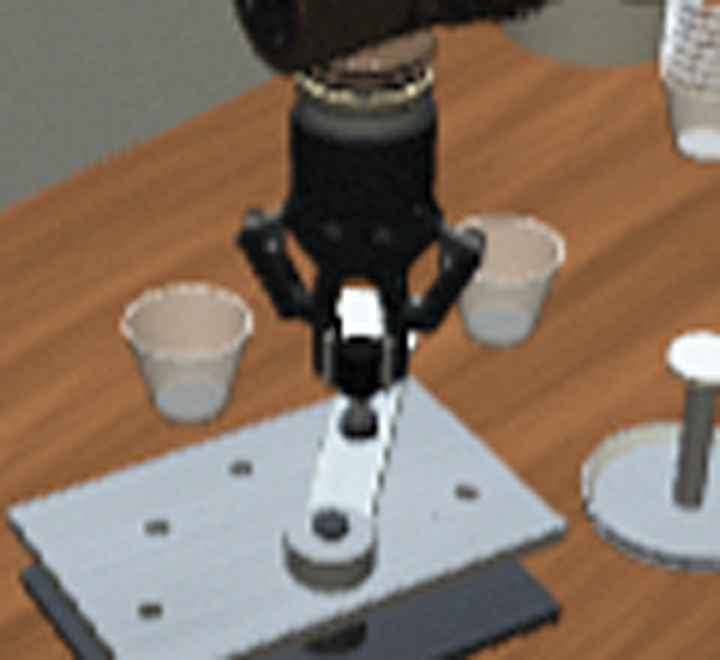

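Call:
send_rows:
  motion:
    - {"xyz": [0.4,0.3,-4],"twist": [0,0,0],"gripper": 1}
    - {"xyz": [0.4,0.3,-7],"twist": [0,0,0],"gripper": 1}
    - {"xyz": [0.4,0.3,-10],"twist": [0,0,0],"gripper": 1}
    - {"xyz": [0.4,0.3,-12],"twist": [0,0,0],"gripper": 1}
    - {"xyz": [0.4,0.3,-14],"twist": [0,0,0],"gripper": 1}
    - {"xyz": [0.4,0.3,-14],"twist": [0,0,0],"gripper": 1}

```text
t: 7.4
eef_pos: [0.5394, -0.033, 0.0591]
orientation: [-0.466, 1.522, 0.461]
force: [2.3, -6.7, -7.8]
finger_gap: 0.285
```

Run:
```python
from h import *
o,R=st()
g=grab_frame('side');C=cloud(g);pic(g,'s9',(190,120,310,230),6)
```

```text
t 7.4 tcp [539.4 -33.   59.1] jaw yaw 33.9 x axis [-0.    -0.003 -1.   ] q [-0.25  0.15  2.01 -0.    0.99 -0.84] F [ 2.3 -6.7 -7.8] gap 0.285
```

View pics/s9.png

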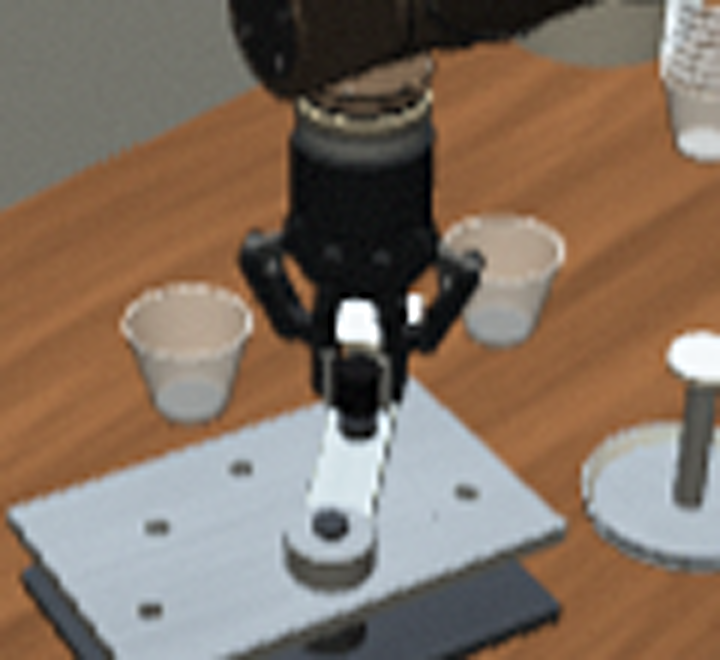

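Downward spring force on the tool at about 2 mm lift means the pin is in the hole. I'll release and check.

Call:
send_rows:
  motion:
    - {"xyz": [0,0,-1],"twist": [0,0,0],"gripper": 0.5}
    - {"xyz": [0,0,-1],"twist": [0,0,0],"gripper": 0.4}
    - {"xyz": [0,0,-1],"twist": [0,0,0],"gripper": 0.4}
    - {"xyz": [0,0,-1],"twist": [0,0,0],"gripper": 0.4}
    - {"xyz": [0,0,14],"twist": [0,0,0],"gripper": 0.4}
    - {"xyz": [0,0,29],"twist": [0,0,0],"gripper": 0.4}
    - {"xyz": [0,0,49],"twist": [0,0,0],"gripper": 0.4}
    - {"xyz": [0,0,79],"twist": [0,0,0],"gripper": 0.4}
    - {"xyz": [0,30,110],"twist": [0,0,0],"gripper": 0.4}
    - {"xyz": [0,65,120],"twist": [0,0,0],"gripper": 0.4}
    - {"xyz": [0,100,120],"twist": [0,0,0],"gripper": 0.4}
    - {"xyz": [0,140,120],"twist": [0,0,0.1],"gripper": 0.4}
    - {"xyz": [0,180,120],"twist": [0,0,0.2],"gripper": 0.4}
    - {"xyz": [0,220,120],"twist": [0,0,0.3],"gripper": 0.4}
    - {"xyz": [0,260,120],"twist": [0,0,0.4],"gripper": 0.4}
    - {"xyz": [0,290,120],"twist": [0,0,0.4],"gripper": 0.4}
    - {"xyz": [0,310,120],"twist": [0,0,0.4],"gripper": 0.4}
    - {"xyz": [0,310,120],"twist": [0,0,0.4],"gripper": 0.4}

```text
t: 8.95
eef_pos: [0.5389, 0.2827, 0.181]
orientation: [-0.775, 1.427, 0.777]
force: [-0.5, -0.5, 0.4]
finger_gap: 0.603
```

Run:
```python
from h import *
o,R=st()
g=grab_frame('side');save('side1',g);pic(g,'s10',(190,120,310,230),6)
f=grab_frame('top');save('top1',f);pic(f,'t10',s=1.5)
C=cloud(f);im=f['img'].astype(int)
white=(im.min(2)>200)&(abs(C[...,2]-.11)<.012)
n,l,s,ce=cv2.connectedComponentsWithStats(white.astype(np.uint8))
for i in range(1,n):
    if s[i,4]>30: print('white',ce[i],s[i,4],at_z(f,[ce[i]],.11).round(4))
g=load('side1');
for nm,F in(('top',f),('side',g)):
    C=cloud(F);m=(F['img'].max(2)<70)&(C[...,2]>.10)&(C[...,2]<.15)&(np.hypot(C[...,0]-.5384,C[...,1]+.0315)<.022)
    print(nm,m.sum(),np.percentile(C[m][:,2],[5,50,80,90,95,100]).round(4) if m.sum() else '', C[m].mean(0))
```

```text
t 8.95 tcp [538.9 282.7 181. ] jaw yaw 57.0 x axis [ 0.     0.002 -1.   ] q [ 0.32  0.15  1.76  0.    1.23 -0.68] F [-0.5 -0.5  0.4] gap 0.603
white [458.77419355 119.64516129] 31 [[ 0.6795 -0.5153  0.11  ]]
white [297.00857143 160.48571429] 350 [[ 0.5791 -0.0883  0.11  ]]
white [411.41784038 216.4084507 ] 213 [[ 0.4283 -0.3737  0.11  ]]
white [338.81696429 222.28571429] 224 [[ 0.4166 -0.1894  0.11  ]]
white [394.99563319 288.8558952 ] 229 [[ 0.2499 -0.3202  0.11  ]]
top 61 [0.11   0.1217 0.1236 0.1247 0.1257 0.1276] [ 0.53704097 -0.03038208  0.12108103]
side 57 [0.1016 0.1168 0.1194 0.12   0.1206 0.1214] [ 0.53327729 -0.02697737  0.11366587]
```

View pics/s10.png

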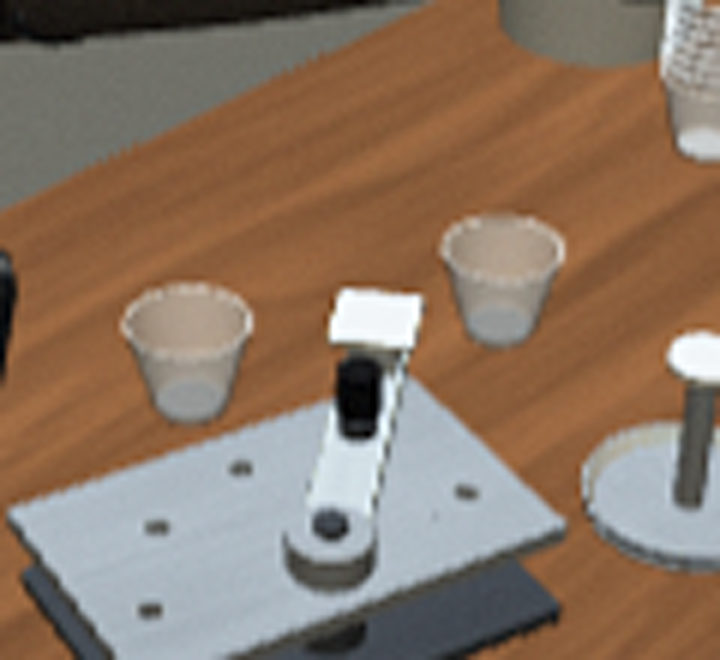

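View pics/t10.png

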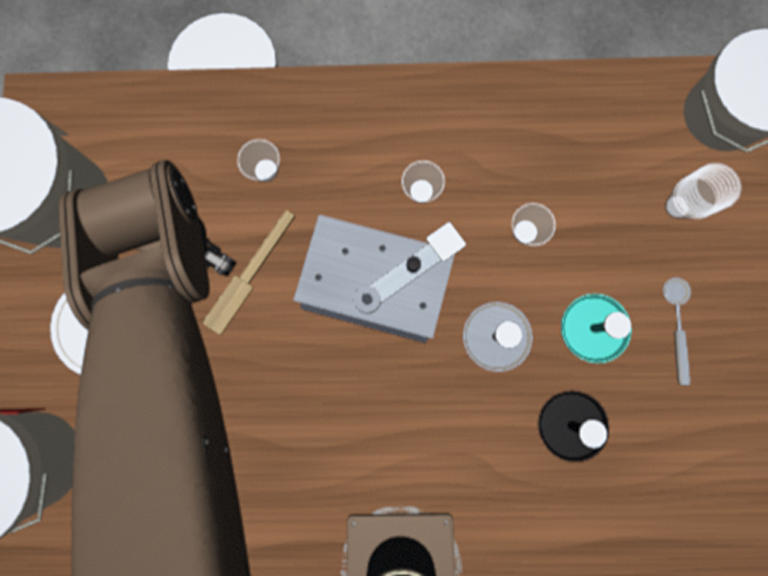

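Pin is seated: knob top is back at the starting height and the arm has moved −39.3°. Next is the paddle.

Call:
send_rows:
  motion:
    - {"xyz": [6.5,1.3,-25],"twist": [0,0,0],"gripper": 0.4}
    - {"xyz": [6.5,1.3,-50],"twist": [0,0,0],"gripper": 0.4}
    - {"xyz": [6.5,1.3,-75],"twist": [0,0,0],"gripper": 0.4}
    - {"xyz": [6.5,1.3,-100],"twist": [0,0,0],"gripper": 0.4}
    - {"xyz": [6.5,1.3,-125],"twist": [0,0,0],"gripper": 0.4}
    - {"xyz": [6.5,1.3,-150],"twist": [0,0,0],"gripper": 0.4}
    - {"xyz": [6.5,1.3,-170],"twist": [0,0,0],"gripper": 0.4}
    - {"xyz": [6.5,1.3,-180],"twist": [0,0,0],"gripper": 0.4}
    - {"xyz": [6.5,1.3,-180],"twist": [0,0,0],"gripper": 0.4}
    - {"xyz": [6.5,1.3,-180],"twist": [0,0,0],"gripper": 0.4}

```text
t: 9.88
eef_pos: [0.5466, 0.2792, 0.0009]
orientation: [-0.772, 1.43, 0.772]
force: [0.2, -0.5, -0.5]
finger_gap: 0.602
```

Run:
```python
from h import *
o,R=st()
g=grab_frame('side');pic(g,'s11',(110,180,250,300),5)
C=cloud(g);m=(g['img'].max(2)<110)&(C[...,2]>.02)&(C[...,2]<.1)&(np.hypot(C[...,0]-.545,C[...,1]-.284)<.08);P=C[m]
for z in np.arange(.02,.1,.008):
    q=P[(P[:,2]>=z)&(P[:,2]<z+.008)]
    if len(q):print(z.round(3),len(q),q.min(0).round(3),q.max(0).round(3))
```

```text
t 9.88 tcp [546.6 279.2   0.9] jaw yaw 56.7 x axis [-0. -0. -1.] q [ 0.31  0.38  1.85 -0.    0.92 -0.68] F [ 0.2 -0.5 -0.5] gap 0.602
0.036 2 [0.524 0.261 0.041] [0.55  0.307 0.044]
0.044 16 [0.518 0.251 0.045] [0.562 0.314 0.052]
0.052 13 [0.518 0.252 0.054] [0.56  0.315 0.059]
0.06 23 [0.517 0.25  0.061] [0.563 0.314 0.068]
0.068 17 [0.519 0.25  0.068] [0.562 0.314 0.076]
0.076 17 [0.515 0.245 0.078] [0.566 0.32  0.084]
0.084 54 [0.505 0.237 0.085] [0.573 0.332 0.092]
0.092 68 [0.504 0.233 0.092] [0.58  0.331 0.1  ]
```

View pics/s11.png

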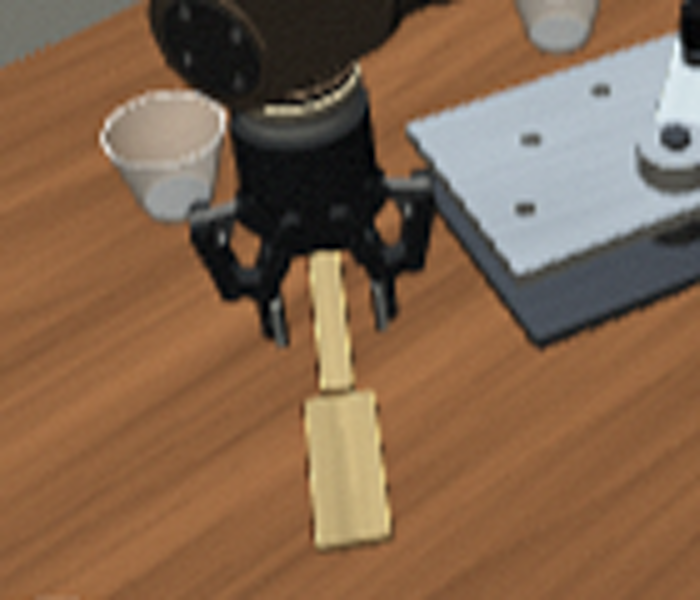

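Call:
send_rows:
  motion:
    - {"xyz": [-1,4.5,0],"twist": [0,0,0],"gripper": 0.5}
    - {"xyz": [-1,4.5,-8],"twist": [0,0,0],"gripper": 0.5}
    - {"xyz": [-1,4.5,-16],"twist": [0,0,0],"gripper": 0.5}
    - {"xyz": [-1,4.5,-24],"twist": [0,0,0],"gripper": 0.5}
    - {"xyz": [-1,4.5,-29],"twist": [0,0,0],"gripper": 0.5}
    - {"xyz": [-1,4.5,-32],"twist": [0,0,0],"gripper": 0.5}
    - {"xyz": [-1,4.5,-32],"twist": [0,0,0],"gripper": 0.5}
    - {"xyz": [-1,4.5,-32],"twist": [0,0,0],"gripper": 0.5}

```text
t: 10.6
eef_pos: [0.5451, 0.2845, -0.0318]
orientation: [-0.772, 1.43, 0.773]
force: [0.9, -0.8, -0.9]
finger_gap: 0.502
```

Run:
```python
from h import *
o,R=st()
g=grab_frame('side');pic(g,'s12',(140,210,220,280),8)
C=cloud(g);m=(g['img'].max(2)<110)&(C[...,2]>.006)&(C[...,2]<.1)&(np.hypot(C[...,0]-.545,C[...,1]-.284)<.05);P=C[m]
for z in np.arange(.006,.05,.006):
    q=P[(P[:,2]>=z)&(P[:,2]<z+.006)]
    if len(q):print(z.round(3),len(q),q.min(0).round(3),q.max(0).round(3))
```

```text
t 10.6 tcp [545.1 284.5 -31.8] jaw yaw 56.8 x axis [-0.001 -0.    -1.   ] q [ 0.32  0.43  1.85 -0.    0.86 -0.67] F [ 0.9 -0.8 -0.9] gap 0.502
0.006 4 [0.523 0.269 0.01 ] [0.547 0.31  0.012]
0.012 9 [0.52  0.259 0.013] [0.555 0.315 0.017]
0.018 16 [0.518 0.26  0.018] [0.563 0.314 0.024]
0.024 19 [0.517 0.258 0.024] [0.557 0.317 0.03 ]
0.03 11 [0.518 0.261 0.03 ] [0.558 0.313 0.036]
0.036 11 [0.52  0.261 0.036] [0.559 0.316 0.042]
0.042 8 [0.517 0.266 0.043] [0.559 0.318 0.047]
0.048 30 [0.509 0.249 0.048] [0.563 0.326 0.054]
```

View pics/s12.png

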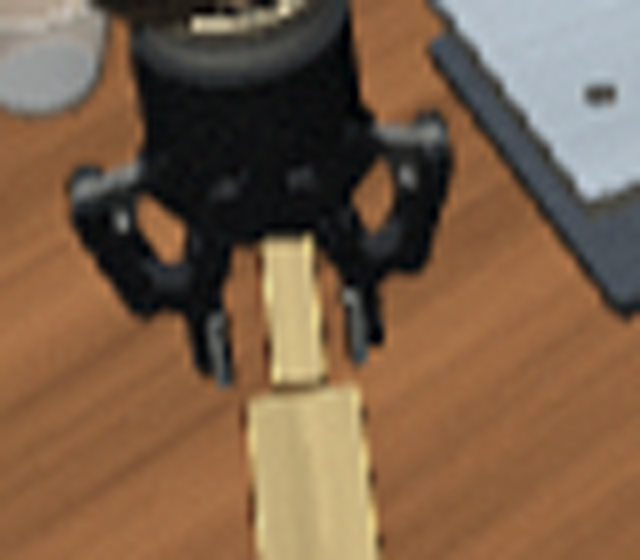

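Call:
send_rows:
  motion:
    - {"xyz": [0,0,-1],"twist": [0,0,0],"gripper": 0.6}
    - {"xyz": [0,0,-1],"twist": [0,0,0],"gripper": 0.75}
    - {"xyz": [0,0,-1],"twist": [0,0,0],"gripper": 1}
    - {"xyz": [0,0,-1],"twist": [0,0,0],"gripper": 1}
    - {"xyz": [0,0,-1],"twist": [0,0,0],"gripper": 1}
    - {"xyz": [0,0,-1],"twist": [0,0,0],"gripper": 1}

```text
t: 11.15
eef_pos: [0.5458, 0.2847, -0.0318]
orientation: [-0.773, 1.428, 0.772]
force: [0.7, 0.3, 2.8]
finger_gap: 0.21
```

Run:
```python
from h import *
o,R=st()
g=grab_frame('side');pic(g,'s13',(140,210,220,280),8)
```

```text
t 11.15 tcp [545.8 284.7 -31.8] jaw yaw 56.8 x axis [ 0.001  0.    -1.   ] q [ 0.32  0.43  1.85 -0.    0.86 -0.67] F [0.7 0.3 2.8] gap 0.21
```

View pics/s13.png

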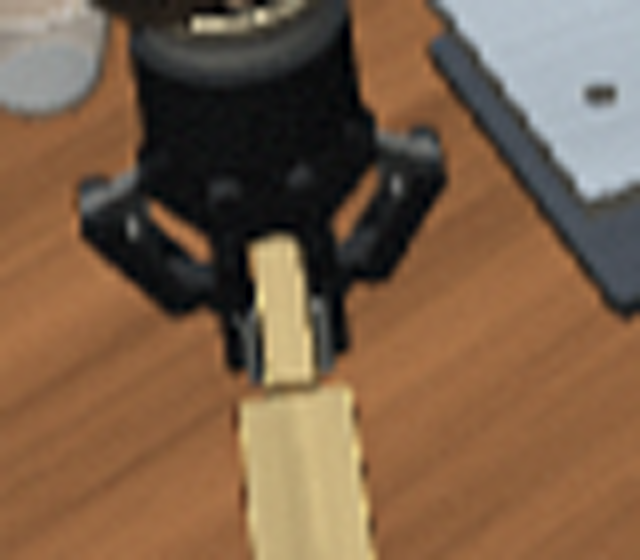

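Call:
send_rows:
  motion:
    - {"xyz": [0,0,5],"twist": [0,0,0],"gripper": 1}
    - {"xyz": [0,0,15],"twist": [0,0,0],"gripper": 1}
    - {"xyz": [0,0,30],"twist": [0,0,0],"gripper": 1}
    - {"xyz": [0,0,50],"twist": [0,0,0],"gripper": 1}
    - {"xyz": [0,0,70],"twist": [0,0,0],"gripper": 1}
    - {"xyz": [0,0,90],"twist": [0,0,0],"gripper": 1}
    - {"xyz": [0,0,110],"twist": [0,0,0],"gripper": 1}
    - {"xyz": [0,0,130],"twist": [0,0,0],"gripper": 1}
    - {"xyz": [0,0,145],"twist": [0,0,0],"gripper": 1}
    - {"xyz": [0,0,155],"twist": [0,0,0],"gripper": 1}
    - {"xyz": [0,0,160],"twist": [0,0,0],"gripper": 1}
    - {"xyz": [0,0,160],"twist": [0,0,0],"gripper": 1}

```text
t: 12.2
eef_pos: [0.5458, 0.2847, 0.129]
orientation: [-0.773, 1.427, 0.772]
force: [1.2, 1.2, -0.6]
finger_gap: 0.207
```

```bash
cat >> h.py <<'E'
def paddle(g,c,r=.2,zmin=.05):
    C=cloud(g);hsv=cv2.cvtColor(g['img'],cv2.COLOR_RGB2HSV).astype(int)
    m=(hsv[...,0]>=15)&(hsv[...,0]<26)&(hsv[...,2]>120)&(hsv[...,1]>45)&(hsv[...,1]<125)&(C[...,2]>zmin)&(np.hypot(C[...,0]-c[0],C[...,1]-c[1])<r)
    P=C[m];mu=P.mean(0);u=np.linalg.svd(P-mu)[2][0];return P,mu,u,m
E
python3 - <<'E'
from h import *
o,R=st()
g=grab_frame('side');save('side2',g);pic(g,'s14',(100,80,300,280),3)
P,mu,u,m=paddle(g,o['eef_pos'][:2]);t=(P-mu)@u
print(len(P),mu,u,t.min(),t.max(),'slope deg',np.degrees(np.arcsin(u[2])),'mid',mu+u*(t.max()+t.min())/2)
E
```

```text
t 12.2 tcp [545.8 284.7 129. ] jaw yaw 56.8 x axis [ 0.002  0.001 -1.   ] q [ 0.32  0.22  1.78  0.    1.14 -0.67] F [ 1.2  1.2 -0.6] gap 0.207
693 [0.50374628 0.30984295 0.19832409] [-0.1503504   0.15710771 -0.97606963] -0.2782327988045076 0.04862480031789602 slope deg -77.44021462178334 mid [0.5210071  0.29180635 0.31038079]
```

View pics/s14.png

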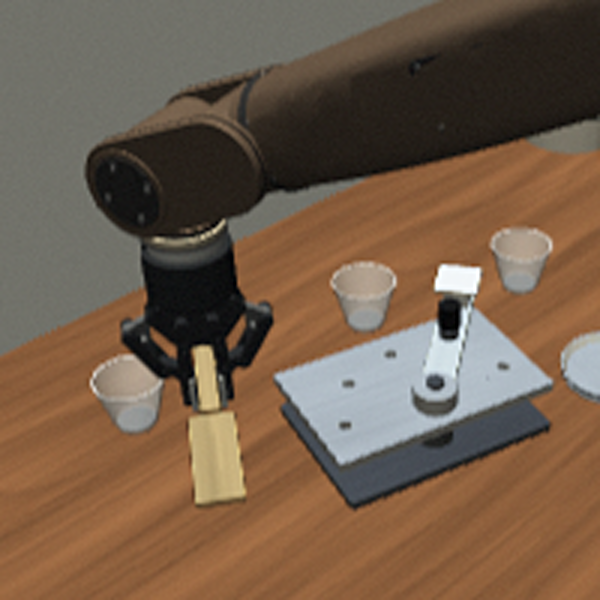

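```bash
cat >> h.py <<'E'
def pad2(g,c,zl,zh,r=.2):
    P,_,_,m=paddle(g,c,r,zl);P=P[P[:,2]<zh];mu=np.median(P,0);P=P[abs(P[:,2]-mu[2])<.02]
    mu=P.mean(0);u=np.linalg.svd(P-mu)[2][0];t=(P-mu)@u
    print(len(P),'yaw',np.degrees(np.arctan2(u[1],u[0])).round(1),'slope',np.degrees(np.arcsin(u[2])).round(1),'ends',(mu+u*t.min()).round(4),(mu+u*t.max()).round(4))
    for a in np.arange(t.min(),t.max(),.02):
        q=P[(t>=a)&(t<a+.02)]
        if len(q)>4:print('  ',np.median(q,0).round(4),len(q))
    return P
E
python3 - <<'E'
from h import *
pad2(load('side2'),(.5458,.2847),.13,.2)
E
```

```text
604 yaw 146.6 slope -2.1 ends [0.607  0.243  0.1742] [0.4379 0.3546 0.1668]
   [0.5992 0.2476 0.1739] 26
   [0.582  0.2587 0.1738] 31
   [0.5654 0.271  0.1741] 27
   [0.5487 0.2814 0.1748] 31
   [0.5313 0.292  0.1693] 50
   [0.5147 0.304  0.1683] 80
   [0.499  0.3138 0.1679] 77
   [0.4818 0.3257 0.1686] 85
   [0.4648 0.3364 0.1683] 89
   [0.4483 0.3481 0.1684] 90
   [0.4394 0.3551 0.1681] 18
```

Call:
send_rows:
  motion:
    - {"xyz": [-2,-12,3],"twist": [0,0,0.04],"gripper": 1}
    - {"xyz": [-5,-37,10],"twist": [0,0,0.1],"gripper": 1}
    - {"xyz": [-9,-67,10],"twist": [0,0,0.18],"gripper": 1}
    - {"xyz": [-13,-98,10],"twist": [0,0,0.26],"gripper": 1}
    - {"xyz": [-17,-129,10],"twist": [0,0,0.34],"gripper": 1}
    - {"xyz": [-21,-160,10],"twist": [0,0,0.42],"gripper": 1}
    - {"xyz": [-24,-190,10],"twist": [0,0,0.5],"gripper": 1}
    - {"xyz": [-28,-221,10],"twist": [0,0,0.58],"gripper": 1}
    - {"xyz": [-32,-252,10],"twist": [0,0,0.66],"gripper": 1}
    - {"xyz": [-36,-283,10],"twist": [0,0,0.74],"gripper": 1}
    - {"xyz": [-40,-313,10],"twist": [0,0,0.82],"gripper": 1}
    - {"xyz": [-44,-344,10],"twist": [0,0,0.9],"gripper": 1}
    - {"xyz": [-48,-375,10],"twist": [0,0,0.98],"gripper": 1}
    - {"xyz": [-51,-400,10],"twist": [0,0,1.05],"gripper": 1}
    - {"xyz": [-53,-418,10],"twist": [0,0,1.11],"gripper": 1}
    - {"xyz": [-54.4,-427.7,10],"twist": [0,0,1.139],"gripper": 1}
    - {"xyz": [-54.4,-427.7,10],"twist": [0,0,1.139],"gripper": 1}
    - {"xyz": [-54.4,-427.7,10],"twist": [0,0,1.139],"gripper": 1}
    - {"xyz": [-54.4,-427.7,10],"twist": [0,0,1.139],"gripper": 1}

```text
t: 13.83
eef_pos: [0.4903, -0.1423, 0.1366]
orientation: [-1.606, 0.891, 1.61]
force: [0.2, -0.2, -1.9]
finger_gap: 0.216
```

Run:
```python
from h import *
o,R=st()
g=grab_frame('side');save('side3',g);pic(g,'s15',(200,80,380,240),4)
f=grab_frame('top');save('top3',f);pic(f,'t15',(220,130,380,260),4.5)
print('side');pad2(g,o['eef_pos'][:2],.14,.21)
print('top');pad2(f,o['eef_pos'][:2],.14,.21)
```

```text
t 13.83 tcp [ 490.3 -142.3  136.6] jaw yaw 122.0 x axis [-0.002  0.001 -1.   ] q [-0.48 -0.02  2.03  0.    1.14 -2.61] F [ 0.2 -0.2 -1.9] gap 0.216
side
370 yaw -148.1 slope -1.5 ends [ 0.6072 -0.066   0.1819] [ 0.3802 -0.2075  0.1748]
   [ 0.5997 -0.0716  0.1808] 18
   [ 0.5822 -0.0813  0.1817] 20
   [ 0.5654 -0.0924  0.1817] 21
   [ 0.5483 -0.1032  0.1817] 19
   [ 0.5295 -0.113   0.1806] 25
   [ 0.5145 -0.1234  0.1814] 23
   [ 0.4996 -0.1281  0.1818] 12
   [ 0.4757 -0.1468  0.1811] 10
   [ 0.4618 -0.155   0.1762] 40
   [ 0.4465 -0.1671  0.1759] 41
   [ 0.4292 -0.1778  0.1755] 44
   [ 0.4114 -0.1863  0.1765] 40
   [ 0.3953 -0.1994  0.1758] 40
   [ 0.3853 -0.2069  0.1758] 17
top
311 yaw -149.2 slope 0.4 ends [ 0.6135 -0.0657  0.1846] [ 0.5332 -0.1136  0.1853]
   [ 0.604  -0.0697  0.1852] 70
   [ 0.588  -0.0811  0.1847] 73
   [ 0.5708 -0.0924  0.1857] 70
   [ 0.5539 -0.1016  0.1854] 72
   [ 0.5392 -0.1069  0.1853] 26
```

View pics/s15.png

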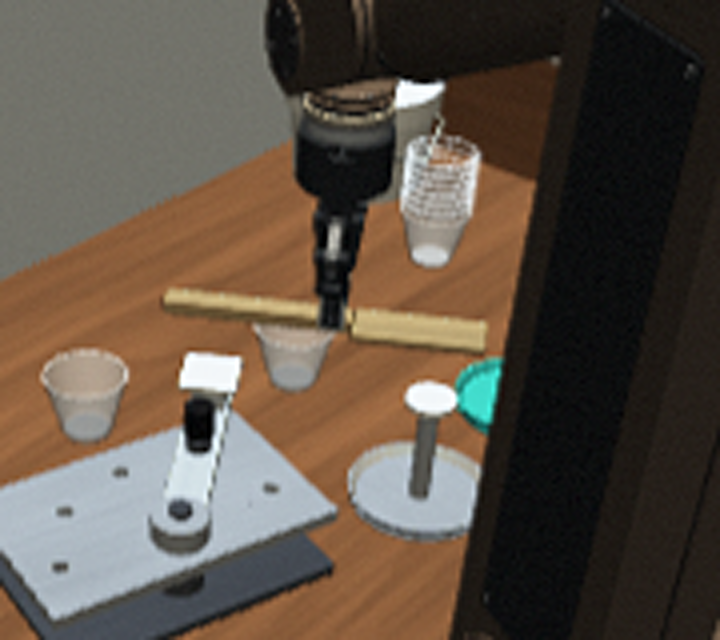

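View pics/t15.png

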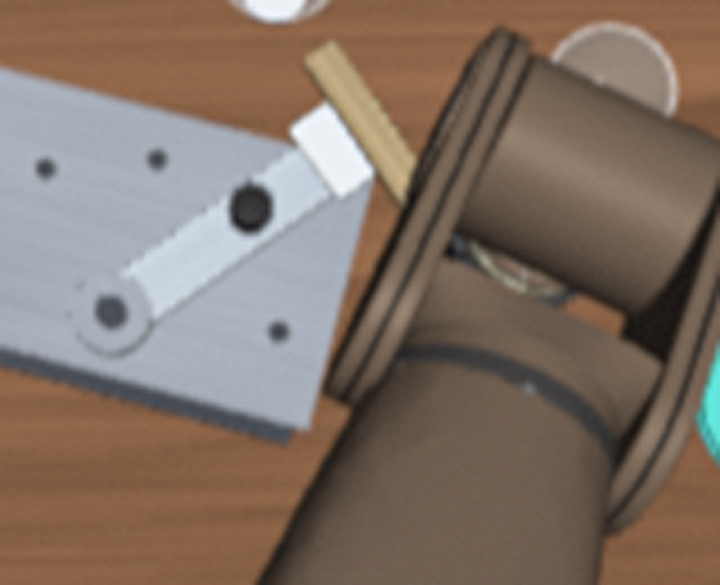

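Run:
```python
from h import *
g=load('side3');f=load('top3')
for nm,F in(('side',g),('top',f)):
    C=cloud(F);im=F['img'].astype(int)
    for n,c in(('rest',(.579,-.0883)),('post',(.4166,-.1894))):
        m=(im.min(2)>(150 if nm=='side' else 200))&(abs(C[...,2]-.108)<.008)&(np.hypot(C[...,0]-c[0],C[...,1]-c[1])<.045)
        m=m.astype(np.uint8);k,l,s,ce=cv2.connectedComponentsWithStats(m)
        if k>1:
            i=1+np.argmax(s[1:,4]);print(nm,n,ce[i],s[i],at_z(F,[ce[i]],.11).round(4),C[l==i].mean(0).round(4))
```

```text
side rest [252.1025641  173.05128205] [245 169  15  10 117] [[ 0.5725 -0.085   0.11  ]] [ 0.5751 -0.0879  0.1075]
side post [307.30136986 179.46575342] [301 176  13   8  73] [[ 0.411  -0.1864  0.11  ]] [ 0.4128 -0.1894  0.1077]
top rest [293.33333333 162.87634409] [285 153  18  21 186] [[ 0.5729 -0.0785  0.11  ]] [ 0.5728 -0.0785  0.1108]
```

Call:
send_rows:
  motion:
    - {"xyz": [1,-1.7,-8],"twist": [0,0,0],"gripper": 1}
    - {"xyz": [1,-1.7,-18],"twist": [0,0,0],"gripper": 1}
    - {"xyz": [1,-1.7,-28],"twist": [0,0,0],"gripper": 1}
    - {"xyz": [1,-1.7,-38],"twist": [0,0,0],"gripper": 1}
    - {"xyz": [1,-1.7,-46],"twist": [0,0,0],"gripper": 1}
    - {"xyz": [1,-1.7,-51],"twist": [0,0,0],"gripper": 1}
    - {"xyz": [1,-1.7,-51],"twist": [0,0,0],"gripper": 1}
    - {"xyz": [1,-1.7,-51],"twist": [0,0,0],"gripper": 1}

```text
t: 14.6
eef_pos: [0.4917, -0.1448, 0.0862]
orientation: [-1.607, 0.891, 1.609]
force: [-0.0, 0.5, -1.2]
finger_gap: 0.213
```

Run:
```python
from h import *
o,R=st()
g=grab_frame('side');save('side4',g);pic(g,'s16',(220,120,340,220),6)
print('side');pad2(g,o['eef_pos'][:2],.1165,.16)
```

```text
t 14.6 tcp [ 491.7 -144.8   86.2] jaw yaw 122.0 x axis [-0.001  0.    -1.   ] q [-0.48  0.05  2.06  0.    1.04 -2.61] F [-0.   0.5 -1.2] gap 0.213
side
354 yaw -148.3 slope -1.6 ends [ 0.6103 -0.0681  0.1321] [ 0.3836 -0.2081  0.1246]
   [ 0.6014 -0.0741  0.1304] 19
   [ 0.5859 -0.0839  0.1311] 20
   [ 0.5672 -0.0923  0.1309] 19
   [ 0.5504 -0.1051  0.131 ] 20
   [ 0.534  -0.1143  0.131 ] 20
   [ 0.5168 -0.1273  0.131 ] 22
   [ 0.5019 -0.1334  0.1309] 9
   [ 0.478  -0.1493  0.1314] 7
   [ 0.4636 -0.1558  0.1253] 40
   [ 0.4479 -0.1676  0.1255] 40
   [ 0.4317 -0.1787  0.1255] 42
   [ 0.4138 -0.1888  0.1259] 41
   [ 0.3961 -0.1995  0.1257] 41
   [ 0.3858 -0.2067  0.126 ] 14
```

View pics/s16.png

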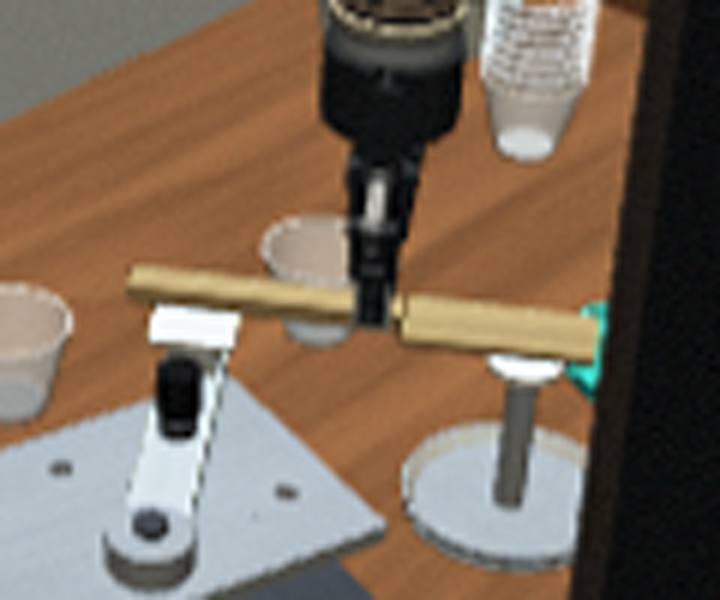

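Call:
send_rows:
  motion:
    - {"xyz": [-1.7,-1,-3],"twist": [0,0,0],"gripper": 1}
    - {"xyz": [-1.7,-1,-5],"twist": [0,0,0],"gripper": 1}
    - {"xyz": [-1.7,-1,-6],"twist": [0,0,0],"gripper": 1}
    - {"xyz": [-1.7,-1,-6],"twist": [0,0,0],"gripper": 1}

```text
t: 14.98
eef_pos: [0.49, -0.1458, 0.0805]
orientation: [-1.608, 0.891, 1.608]
force: [-0.2, -0.1, -1.0]
finger_gap: 0.212
```

Call:
send_rows:
  motion:
    - {"xyz": [0,0,-0.5],"twist": [0,0,0],"gripper": 1}
    - {"xyz": [0,0,-1],"twist": [0,0,0],"gripper": 1}
    - {"xyz": [0,0,-1],"twist": [0,0,0],"gripper": 1}
    - {"xyz": [0,0,-1],"twist": [0,0,0],"gripper": 1}

```text
t: 15.32
eef_pos: [0.4902, -0.1459, 0.0797]
orientation: [-1.608, 0.891, 1.608]
force: [0.6, -0.4, -1.6]
finger_gap: 0.21
```

Call:
send_rows:
  motion:
    - {"xyz": [0,0,-0.5],"twist": [0,0,0],"gripper": 1}
    - {"xyz": [0,0,-1],"twist": [0,0,0],"gripper": 1}
    - {"xyz": [0,0,-1],"twist": [0,0,0],"gripper": 1}
    - {"xyz": [0,0,-1],"twist": [0,0,0],"gripper": 1}

```text
t: 15.65
eef_pos: [0.4901, -0.1458, 0.0786]
orientation: [-1.608, 0.891, 1.608]
force: [0.5, -0.2, -1.8]
finger_gap: 0.214
```

Call:
send_rows:
  motion:
    - {"xyz": [0,0,-0.5],"twist": [0,0,0],"gripper": 1}
    - {"xyz": [0,0,-1],"twist": [0,0,0],"gripper": 1}
    - {"xyz": [0,0,-1],"twist": [0,0,0],"gripper": 1}
    - {"xyz": [0,0,-1],"twist": [0,0,0],"gripper": 1}

```text
t: 15.98
eef_pos: [0.4903, -0.1459, 0.0782]
orientation: [-1.608, 0.891, 1.608]
force: [-2.1, 0.9, 2.8]
finger_gap: 0.212
```

Run:
```python
from h import *
o,R=st()
g=grab_frame('side');save('side5',g);pic(g,'s17',(220,120,340,220),6)
print('side');pad2(g,o['eef_pos'][:2],.1165,.16)
```

```text
t 15.98 tcp [ 490.3 -145.9   78.2] jaw yaw 122.0 x axis [ 0. -0. -1.] q [-0.49  0.06  2.07 -0.    1.02 -2.62] F [-2.1  0.9  2.8] gap 0.212
side
302 yaw -148.5 slope -1.6 ends [ 0.6086 -0.0698  0.1245] [ 0.3809 -0.2094  0.1172]
   [ 0.6008 -0.0756  0.1229] 17
   [ 0.5829 -0.0845  0.1233] 20
   [ 0.5671 -0.0957  0.123 ] 20
   [ 0.5484 -0.1077  0.1234] 18
   [ 0.5338 -0.1176  0.1233] 19
   [ 0.5153 -0.1277  0.1234] 21
   [ 0.5002 -0.1313  0.1235] 10
   [ 0.4774 -0.1537  0.1228] 5
   [ 0.4627 -0.1597  0.1181] 26
   [ 0.4463 -0.1685  0.1184] 33
   [ 0.4316 -0.1774  0.1178] 33
   [ 0.4123 -0.1911  0.1182] 33
   [ 0.3957 -0.1996  0.1179] 36
   [ 0.3837 -0.2059  0.1184] 11
```

View pics/s17.png

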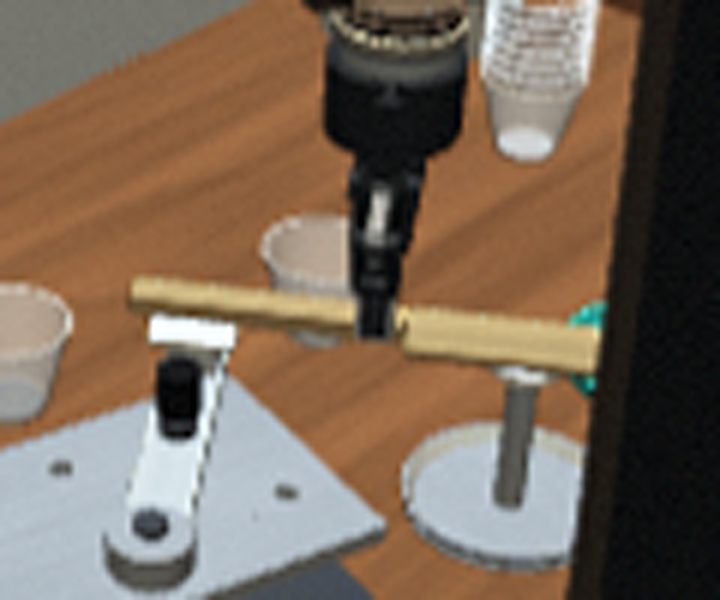

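Contact: the force changed from −1.8 to +2.8 N and the paddle top is at the expected height. I'll seat it slightly, then release and retreat straight up.

Call:
send_rows:
  motion:
    - {"xyz": [0,0,-0.4],"twist": [0,0,0],"gripper": 1}
    - {"xyz": [0,0,-0.4],"twist": [0,0,0],"gripper": 1}
    - {"xyz": [0,0,-0.4],"twist": [0,0,0],"gripper": 0.75}
    - {"xyz": [0,0,-0.4],"twist": [0,0,0],"gripper": 0.65}
    - {"xyz": [0,0,-0.4],"twist": [0,0,0],"gripper": 0.55}
    - {"xyz": [0,0,0],"twist": [0,0,0],"gripper": 0.5}
    - {"xyz": [0,0,0],"twist": [0,0,0],"gripper": 0.5}
    - {"xyz": [0,0,0],"twist": [0,0,0],"gripper": 0.5}

```text
t: 16.7
eef_pos: [0.4902, -0.1459, 0.0775]
orientation: [-1.608, 0.891, 1.608]
force: [0.4, -0.8, -0.3]
finger_gap: 0.502
```

Call:
send_rows:
  motion:
    - {"xyz": [0,0,4],"twist": [0,0,0],"gripper": 0.5}
    - {"xyz": [0,0,10],"twist": [0,0,0],"gripper": 0.5}
    - {"xyz": [0,0,18],"twist": [0,0,0],"gripper": 0.5}
    - {"xyz": [0,0,28],"twist": [0,0,0],"gripper": 0.5}
    - {"xyz": [0,0,45],"twist": [0,0,0],"gripper": 0.5}
    - {"xyz": [0,0,65],"twist": [0,0,0],"gripper": 0.5}
    - {"xyz": [0,0,90],"twist": [0,0,0],"gripper": 0.5}
    - {"xyz": [0,0,115],"twist": [0,0,0],"gripper": 0.5}
    - {"xyz": [0,-30,130],"twist": [0,0,0],"gripper": 0.5}
    - {"xyz": [0,-65,130],"twist": [0,0,0],"gripper": 0.5}
    - {"xyz": [0,-100,130],"twist": [0,0,0],"gripper": 0.5}
    - {"xyz": [0,-135,130],"twist": [0,0,0],"gripper": 0.5}
    - {"xyz": [0,-170,130],"twist": [0,0,0],"gripper": 0.5}
    - {"xyz": [0,-205,130],"twist": [0,0,0],"gripper": 0.5}
    - {"xyz": [0,-235,130],"twist": [0,0,0],"gripper": 0.5}
    - {"xyz": [0,-250,130],"twist": [0,0,0],"gripper": 0.5}
    - {"xyz": [0,-250,130],"twist": [0,0,0],"gripper": 0.5}
    - {"xyz": [0,-250,130],"twist": [0,0,0],"gripper": 0.5}

```text
t: 18.2
eef_pos: [0.511, -0.3747, 0.2069]
orientation: [-1.572, 0.967, 1.585]
force: [-0.7, 0.5, -0.6]
finger_gap: 0.5
```

Run:
```python
from h import *
o,R=st()
g=grab_frame('side');save('side6',g);pic(g,'s18',(180,100,340,240),4.5)
f=grab_frame('top');save('top6',f);pic(f,'t18',(150,80,390,260),3.3)
print('side');pad2(g,(.497,-.139),.1165,.16)
print('top');pad2(f,(.497,-.139),.1165,.16)
```

```text
t 18.2 tcp [ 511.  -374.7  206.9] jaw yaw 118.8 x axis [-0.025 -0.027 -0.999] q [-0.78  0.19  1.67 -0.04  1.28 -2.84] F [-0.7  0.5 -0.6] gap 0.5
side
289 yaw -148.2 slope -1.7 ends [ 0.6072 -0.0706  0.1248] [ 0.399  -0.1997  0.1175]
   [ 0.6001 -0.077   0.1226] 19
   [ 0.5816 -0.0851  0.1235] 19
   [ 0.5654 -0.0987  0.1229] 20
   [ 0.5493 -0.1067  0.1231] 17
   [ 0.531  -0.1175  0.1229] 19
   [ 0.5143 -0.1299  0.1232] 19
   [ 0.4959 -0.1386  0.1236] 18
   [ 0.4811 -0.1502  0.1228] 19
   [ 0.4604 -0.1564  0.1182] 38
   [ 0.4471 -0.1706  0.1177] 31
   [ 0.4262 -0.1795  0.1179] 32
   [ 0.4128 -0.1926  0.1179] 33
   [ 0.4055 -0.2092  0.1182] 5
top
1191 yaw -148.1 slope -1.8 ends [ 0.6131 -0.0688  0.1281] [ 0.384  -0.2115  0.1195]
   [ 0.6054 -0.0746  0.1263] 58
   [ 0.5873 -0.0842  0.1269] 53
   [ 0.5708 -0.0942  0.1268] 54
   [ 0.5533 -0.1062  0.1264] 63
   [ 0.5369 -0.1161  0.1264] 64
   [ 0.5194 -0.1275  0.1266] 62
   [ 0.5033 -0.1372  0.1269] 67
   [ 0.4854 -0.1483  0.1265] 63
   [ 0.4685 -0.159   0.1208] 129
   [ 0.4524 -0.1692  0.1205] 127
   [ 0.4346 -0.1788  0.1207] 129
   [ 0.4172 -0.19    0.1205] 128
   [ 0.4014 -0.2013  0.1205] 129
   [ 0.389  -0.209   0.1207] 65
```

View pics/s18.png

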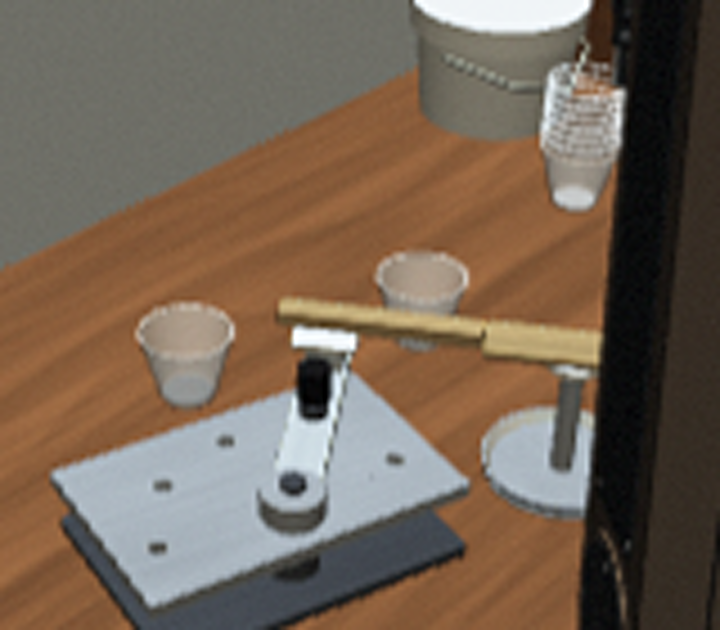

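View pics/t18.png

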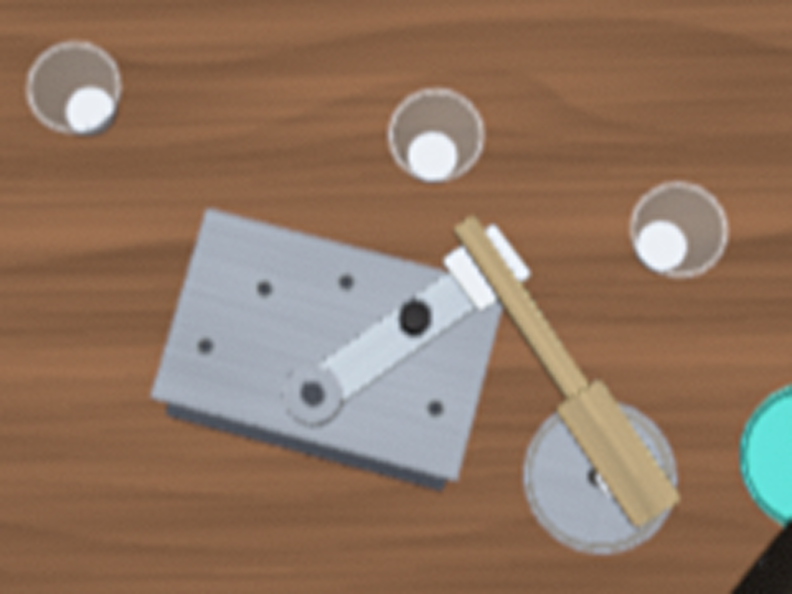

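Paddle is placed well. Joint 6 is sitting at its range end, so I'll turn the wrist back before handing in.

Call:
send_rows:
  motion:
    - {"xyz": [0,30,30],"twist": [0,0,-0.12],"gripper": 0.5}
    - {"xyz": [0,30,30],"twist": [0,0,-0.24],"gripper": 0.5}
    - {"xyz": [0,30,30],"twist": [0,0,-0.36],"gripper": 0.5}
    - {"xyz": [0,30,30],"twist": [0,0,-0.48],"gripper": 0.5}
    - {"xyz": [0,30,30],"twist": [0,0,-0.6],"gripper": 0.5}
    - {"xyz": [0,30,30],"twist": [0,0,-0.6],"gripper": 0.5}
    - {"xyz": [0,30,30],"twist": [0,0,-0.6],"gripper": 0.5}
    - {"xyz": [0,30,30],"twist": [0,0,-0.6],"gripper": 0.5}
    - {"xyz": [0,30,30],"twist": [0,0,-0.6],"gripper": 0.5}
    - {"xyz": [0,30,30],"twist": [0,0,-0.6],"gripper": 0.5}

```text
t: 19.13
eef_pos: [0.511, -0.3441, 0.2363]
orientation: [-1.129, 1.286, 1.159]
force: [0.2, 0.4, 0.0]
finger_gap: 0.498
```

Run:
```python
from h import *
o,R=st()
f=grab_frame('top');save('top7',f)
pad2(f,(.497,-.139),.1165,.16)
a=load('top0')
for n,F in(('before',a),('after',f)):
    C=cloud(F);c=(.5787,.0237) if n=='before' else (.539,-.031)
    m=(F['img'].max(2)<80)&(np.hypot(C[...,0]-c[0],C[...,1]-c[1])<.010)&(C[...,2]>.1);print(n,'knob top',m.sum(),np.median(C[m][:,2]).round(4))
for b in [(150,88,195,125),(262,100,300,140),(338,130,375,168)]:
    x0,y0,x1,y1=b;print('cup diff',np.abs(a['img'][y0:y1,x0:x1].astype(int)-f['img'][y0:y1,x0:x1]).mean().round(2))
g=grab_frame('side');pic(g,'s19',(180,100,340,240),4.5)
```

```text
t 19.13 tcp [ 511.  -344.1  236.3] jaw yaw 84.6 x axis [-0.036 -0.009 -0.999] q [-0.74  0.14  1.67 -0.03  1.35 -2.21] F [0.2 0.4 0. ] gap 0.498
1198 yaw -148.1 slope -1.8 ends [ 0.6129 -0.0688  0.1281] [ 0.3838 -0.2115  0.1195]
   [ 0.6044 -0.0745  0.1262] 61
   [ 0.5875 -0.0844  0.1271] 51
   [ 0.5707 -0.0942  0.1268] 56
   [ 0.553  -0.106   0.1268] 64
   [ 0.537  -0.1159  0.1266] 64
   [ 0.5195 -0.1276  0.1261] 65
   [ 0.5033 -0.1373  0.1263] 65
   [ 0.4856 -0.1488  0.1265] 63
   [ 0.4682 -0.1591  0.1207] 130
   [ 0.4524 -0.1689  0.1206] 128
   [ 0.4347 -0.1789  0.1208] 127
   [ 0.4171 -0.1905  0.1209] 131
   [ 0.4013 -0.2012  0.1208] 133
   [ 0.389  -0.2102  0.1203] 60
before knob top 45 0.1223
after knob top 48 0.1222
cup diff 0.94
cup diff 11.1
cup diff 0.91
```

View pics/s19.png

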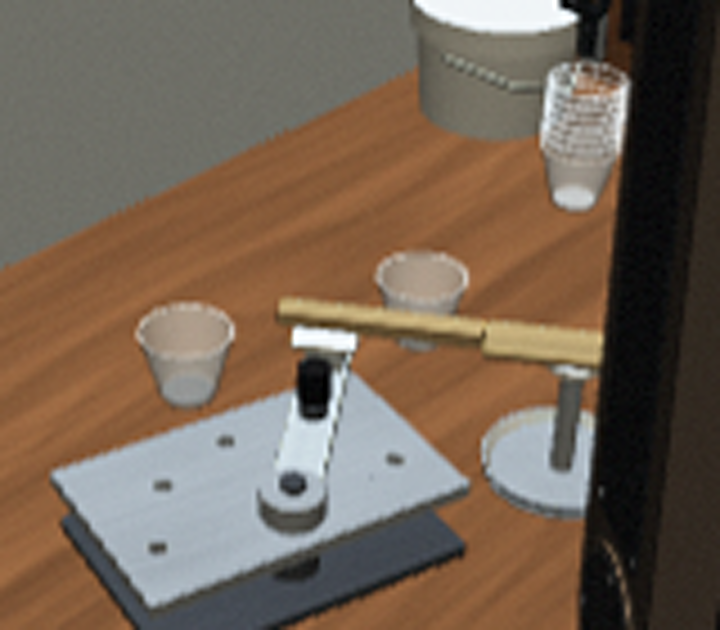

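```bash
python3 -c "
from h import *
print(job_done())"
```

```text
the job is handed in; nothing more can be done
None
```

The job is done and handed in at about 19 s. The pin sits in the next hole towards the steel drip post, and the paddle lies level across the two white rests.

- **Pin:** I lifted it about 16 mm, swung the arm one hole and let it drop. The arm turned about −39.3° by camera, within the pin's play of the 40° step. The knob top is back at its starting height (122.2 mm against 122.3 mm), so the pin is fully down.
- **Paddle:** I lowered it until the wrist force showed contact, then opened the fingers and backed straight up. Its middle is about 1.5 mm from the middle of the gap. The handle and blade tops read 126.5 and 120.6 mm, matching rests at 110 mm, with the handle on the arm's rest and the blade on the post's rest.
- **Cups:** all three are standing where they were. The image check flagged the middle one, but only because the arm's rest had moved out of that crop. Its measured position had not changed.

Three things were off along the way:

- **Reported height:** the robot's tool height read about 37 mm lower than where the cameras saw the fingertips. A test close above the knob met nothing, so I worked from the camera heights.
- **Side camera:** it read about 4 mm off in x and 2.5 mm low compared with the top camera. I allowed for that.
- **Joint 6:** it reached its range end (−2.84) during the final retreat. It showed no overrun, and I turned it back to −2.21 before handing in.

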